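# Complete the bearing kit and hold its cover open

### The arm

A 7-joint arm with a two-finger parallel gripper is mounted at the origin on the work surface. World frame = base frame: x ahead of the robot, y to its left, z up, the work surface at z = 0. Lengths are in m, angles in rad, forces in N, time in s.
With the tool pointing down it reaches from about 0.4 to 0.85 m from the base axis. Payload 4.5 kg.
Tool frame: the origin (TCP) lies between the finger pads; the fingertips stand 19 mm ahead of it and the grasp point (between the pads) is the TCP (r.nose_length is the distance from the TCP to the fingertips, in m); z points along the fingers, x is the direction in which the jaws open and shut, and the axes are right-handed (so a half turn about z gives the same grasp; the last joint's range is limited). The gripper opens to 88 mm and grips with 3 to 60 N. Pads are 18 mm wide; open, the fingers measure 123 mm over their backs; the gripper's body (75 mm by 187 mm) begins 45 mm behind the grasp point.
Start: joints at [-1.254, 0.689, -0.195, 1.565, 0.157, 0.902, -0.215], TCP at [0.174, 0.6, 0.258] pointing down, gripper open.
Joint ranges: [-3.01, 3.01], [-0.46, 2.08], [-1.47, 1.51], [0.13, 2.56], [-1, 4.14], [0.04, 2.09], [-2.66, 2.66]. Speed limits (rad/s): [2.57, 2.57, 3.14, 3.14, 3.14, 3.14, 3.14].

### API

Orientations are given as a unit quaternion [x, y, z, w].
In Python, from plant import get_state, vision, r gives the robot as it stands.
- The arm moves only by the tool play_rows, never from a script. Its argument "deltas" is a list that holds one entry, the list of rows, each a list of 7 numbers: the gripper command: -1 is fully open, 1 is shut, values between are in proportion, then the shift along the tool's x, y, z normalised to -1 to 1, where 1 is 300 mm, then the turn, a rotation vector about the tool's x, y, z normalised to -1 to 1, where 1 is pi rad. A call has 1 to 5 rows; each row is the pose to reach, as a shift and turn from the pose measured when the call began, along the tool's axes at that moment, turning the shorter way round; what a row does not reach only later rows make up. A row lasts 1/8 s, in which the tool goes at most 62.5 mm and 10.7 degrees, less where a joint would pass 70% of its speed; a pose out of reach is approached as far as the arm can. A call with a number of a shift or a turn outside -1 to 1 is refused whole. A call with a gripper value outside its range is refused whole. The fingers move at their own pace and stop on an object; "force" is the grip in N (left out, the last holds). Time passes only in rows, so rows that repeat a pose let the fingers close. It gives the time, the measured TCP pose, the force and the opening at its end, in the units of the state.
- get_state(): the state, without advancing time (a new reading comes with each control period).
- vision.snapshot(name): name is "scene" or "top" or "wrist"; returns the picture (400x640x3 uint8, red, green, blue); there is no depth.
- vision.camera_model(name): a dict with "vfov" (degrees; the focal length in pixels is half the picture's height over the tangent of half this angle, whatever the lens; pixels are square), "cx", "cy" (the principal point, pixels), "k1" (the pictures are not rectified: a ray, as slopes to the right and down, at radius r is drawn at 1 + k1 r^2 times it, then the intrinsics apply), "world_to_cam" (4x4, takes a point from world to camera coordinates). Camera axes: x right, y up, looking along -z (the intrinsics and any distortion apply to the point x, -y, -z); pixel columns grow to the right and rows downward; lengths in m; the calibration is good to about 2 mm. A picture is of the moment at which its call begins: read the wrist's pose just before it. camera_model takes no time and is no camera call; for the wrist camera it gives the pose at the moment of the call.
- r.finish_job(): hands the job in, once; it reports no verdict.
The state is a dict: "clock": time; "q": joint angles; "qd": joint speeds; "joint_torque": joint torques, N m; "tool_pos": TCP position; "eef_rot": TCP orientation; "contact_force": force on the tool from outside, world axes, zero at the start; "moment": the same for the moment, N m; "opening": opening from 0.0 (shut) to 1.0 (fully open).
Only numpy, scipy, OpenCV 4.12 (cv2) and the standard library are available. Lean on these libraries where they do the work, as an engineer would, in place of code of your own. Each camera call takes 0.05 s, during which the arm holds its last target.

### The job

Put the loose rectangular aluminium adapter back into its matching rectangular nest in the kit tray and press it down firmly until it sits flush. Then give the hinged cover beside it a tug by its handle before you touch the thumb catch, to find out whether it is caught; if it is, slide the catch away from the cover to release it. Raise the cover to about 45 degrees and finish while still holding it open there (it falls shut if let go), with the adapter still seated and the other things on the bench left where they are.

Things in the scene. Friction and masses are not known exactly. Their poses are not given: they have to be found in the camera images.
- kit: bearing kit: low black case fixed on the bench, 170 mm (x) by 335 mm (y), flat top 60 mm up. Origin on the bench plane; spans x -85..85, y -165..170 mm; +x faces away from the robot at yaw 0. On top from -y to +y: grey hinged cover (y -165..5), black strip with thumb catch (5..60), orange tray (60..170) with two empty nests: rectangular for the adapter, and a round one (37 mm wide) that stays empty
- nest (a point): centre of the floor of the rectangular nest, 20 mm below the tray's top face; axes as the kit's. The nest is 47 mm (x) by 37 mm (y), 20 mm deep, straight walls, 1.5 mm of play all round the adapter, mouth slightly chamfered. At (-30, 115, 40) mm in the kit frame; the round nest is 75 mm further along +x
- adapter: loose aluminium adapter, 0.10 to 0.17 kg: foot 44 mm (x) by 34 mm (y), 20 mm high, with a central upright rib on it along x, 44 mm long, 14 mm thick (y), its top 50 mm above the underside. Origin: centre of the underside. Goes in the nest either way round; flush = top of the foot level with the tray face, rib standing out 30 mm
- cover (a joint): opening angle of the cover, rad, 0 shut, stop at 1.35. 0.3 kg, falls shut by itself from any angle. When it is caught it has free play of about 0.03 rad (4 mm at the handle) and then stops hard; when it is not caught it just swings up. Whether it is caught cannot be seen
- cover_handle (a point): middle of the cover's bow handle: round steel bar, 10 mm thick, 80 mm clear length along the kit's y, its axis 32 mm above the cover's top face, free beneath. Shut, it is at (55, -80, 92) mm in the kit frame; it turns with the cover, 133 mm out from and 38 mm above the hinge axis. The cover plate is 6 mm thick and ends 28 mm beyond the bar (+x)
- cover_hinge (a point): middle of the cover's hinge axis, along the kit's y on the robot's side of the kit, at (-78, -80, 54) mm in the kit frame. The cover's far (+x) edge swings up and back towards the robot
- catch (a joint): travel of the thumb catch, m: 0 as found, 0.022 fully released; it slides along the kit's +y (away from the cover, towards the tray) against about 2 N of friction and stays where it is left. It reads 0 whether or not the cover is caught; slid fully it always frees the cover
- catch_thumb (a point): centre of the catch's pale grey thumb piece, a block 18 mm (kit x) by 12 mm (y) standing 21 mm above the kit's top face; at (45, 20, 71) mm in the kit frame when the catch is at 0
- sleeve: bystander: loose round aluminium sleeve adapter, foot 44 mm across and 20 mm high, stem 24 mm across, 50 mm high in all; origin centre of underside
- bearing: bystander: steel bearing ring lying flat, 62 mm outside, 30 mm bore, 17 mm high; origin centre of underside
- mallet: bystander: black hammer lying flat, at the left side
- spray: bystander: white spray can standing, 56 mm across, 170 mm high, at the far right
- driver: bystander: screwdriver lying at the far edge
- timber: bystander: wooden block 60 x 60 mm, 110 mm high, at the far left
- wrench: bystander: steel wrench lying on the robot's right
There are look-alikes about, which are no part of the job. What is shaped like the adapter but brown or pink is not meant.

How it is judged:
By the outcome, as a careful person would: the job done as asked, in the order asked, and still so for the second after the job is handed in, while the arm keeps its last pose, push and grip.
It also fails if it takes over 69 s, if anything falls off the work surface, if the arm or the gripper's body presses on something with over 40 N, if the wrist force passes 120 N, or if a joint passes its speed limit or range.

## Working session

There is one attempt and no reset: what is moved stays moved. The work goes in short steps, Python scripts to look and compute and a tool call to move; the robot and the scene stay as the last step left them, time stands still between calls to the robot, and variables do not carry over. Pictures are saved under pics/ and viewed, and the job is handed in when it is done.

Besides the shell and the picture viewer there is one more tool, called in YAML: its name, and indented under it one key for each argument. play_rows: Moves the arm, as the interface text tells. Scaled input: -1 to 1 covers 300 mm each way for a shift and pi rad each way for a turn. Its arguments: {"type":"object","properties":{"deltas":{"type":"array"},"force":{"type":"number"}},"required":["deltas"]}

```bash
ls; mkdir -p pics
python3 - <<'E'
from plant import get_state, vision, r
import cv2
s=get_state(); print(s)
for n in ("scene","top","wrist"):
    m=vision.camera_model(n); print(n,m)
    im=vision.snapshot(n); cv2.imwrite(f"pics/{n}0.png",im[:,:,::-1])
print(r.nose_length)
E
```

```text
pics
{'clock': 0.0, 'q': array([-1.25422777,  0.68999633, -0.19452313,  1.56635548,  0.15730814,
        0.90250989, -0.21511522]), 'qd': array([ 0.0007708 ,  0.00024025, -0.001858  ,  0.00064096,  0.00045032,
        0.00025178, -0.00021291]), 'joint_torque': array([-4.05141282e-05, -5.27558577e+01, -1.26726609e+00, -1.53433031e+01,
       -5.26997913e-02,  6.54693649e-03,  1.65887905e-04]), 'tool_pos': array([0.17425808, 0.59958082, 0.25689949]), 'eef_rot': array([ 7.99667051e-01,  6.00442944e-01, -7.06544151e-04,  6.16560070e-04]), 'contact_force': array([-0.02775197,  0.04934047, -0.04612759]), 'moment': array([0.04558837, 0.03929927, 0.02461984]), 'opening': 1.0007315039285607}
scene {'vfov': 46.283267951568774, 'cx': 314.7092515614123, 'cy': 201.5236307934439, 'k1': 0.005700169231507594, 'world_to_cam': array([[-0.07613966,  0.99702543,  0.01195994, -0.0059204 ],
       [-0.52185907, -0.05006773,  0.85156112,  0.19617245],
       [ 0.8496269 ,  0.05859617,  0.5241189 , -1.74950613],
       [ 0.        ,  0.        ,  0.        ,  1.        ]])}
top {'vfov': 53.5375951762524, 'c
[... 210 characters left out ...]
861e-02,  2.09497049e-01,
        -5.63125667e-01],
       [-2.09540824e-01,  1.22668781e-03,  9.77799130e-01,
        -1.24293691e+00],
       [ 0.00000000e+00,  0.00000000e+00,  0.00000000e+00,
         1.00000000e+00]])}
wrist {'vfov': 59.63918922791522, 'cx': 318.61115959575994, 'cy': 200.9049977738835, 'k1': -0.07790465855111903, 'world_to_cam': array([[ 2.78721446e-01,  9.60371563e-01, -9.03964789e-04,
        -6.25097871e-01],
       [-9.12299720e-01,  2.64475610e-01, -3.12668950e-01,
         4.39898031e-02],
       [-3.00039291e-01,  8.79722286e-02,  9.49861732e-01,
        -3.88924090e-01],
       [ 0.00000000e+00,  0.00000000e+00,  0.00000000e+00,
         1.00000000e+00]])}
0.019
```

View pics/scene0.png

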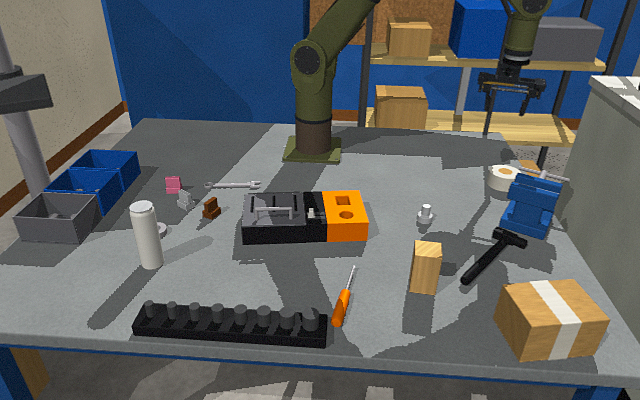

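View pics/top0.png

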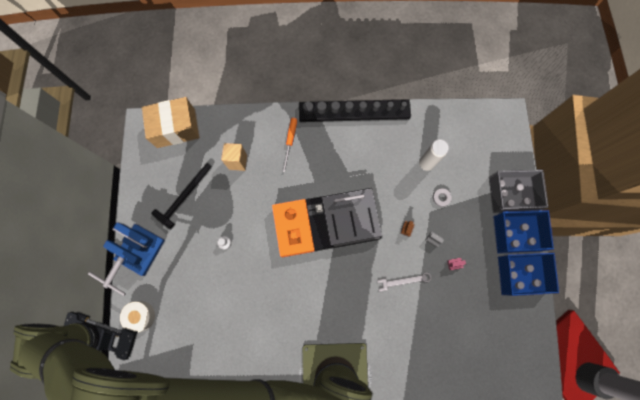

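View pics/wrist0.png

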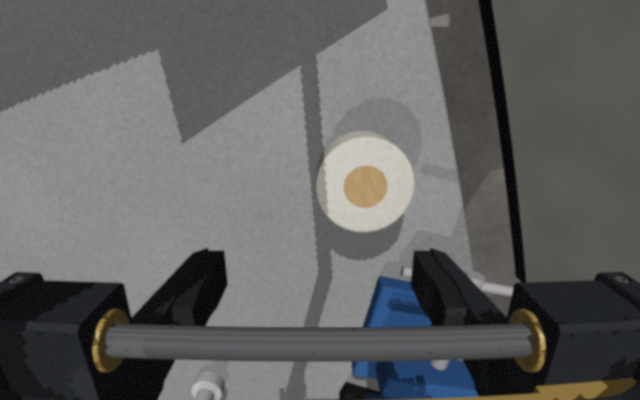

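The scene shows the kit at about (305,215), the grey adapter at (185,199) in scene and (435,240) in top, with the brown and pink look-alikes next to it. Next I'll enlarge both areas.

```bash
cat > h.py <<'E'
import numpy as np, cv2
from plant import get_state, vision, r
from scipy.spatial.transform import Rotation as R
def K(m):
    f=200/np.tan(np.radians(m["vfov"])/2); return f
def proj(m,P):
    P=np.atleast_2d(P); c=(m["world_to_cam"]@np.c_[P,np.ones(len(P))].T).T
    x=c[:,0]/-c[:,2]; y=-c[:,1]/-c[:,2]; s=1+m["k1"]*(x*x+y*y)
    return np.c_[m["cx"]+K(m)*x*s, m["cy"]+K(m)*y*s]
def unproj(m,uv,z):
    uv=np.atleast_2d(uv).astype(float); f=K(m); d=np.c_[(uv[:,0]-m["cx"])/f,(uv[:,1]-m["cy"])/f]; p=d.copy()
    for _ in range(20): p=d/(1+m["k1"]*(p**2).sum(1,keepdims=True))
    T=np.linalg.inv(m["world_to_cam"]); D=(T[:3,:3]@np.c_[p[:,0],-p[:,1],-np.ones(len(p))].T).T; o=T[:3,3]
    return o+D*((np.broadcast_to(z,len(D))-o[2])/D[:,2])[:,None]
def crop(im,x0,y0,x1,y1,s,name):
    c=cv2.resize(im[y0:y1,x0:x1,::-1],None,fx=s,fy=s,interpolation=cv2.INTER_CUBIC); cv2.imwrite("pics/"+name,c)
E
python3 - <<'E'
import cv2
from h import crop
a=cv2.imread("pics/top0.png")[:,:,::-1]; b=cv2.imread("pics/scene0.png")[:,:,::-1]
crop(a,260,175,400,270,5,"t_kit.png"); crop(a,380,170,480,300,4,"t_ad.png"); crop(b,150,165,390,255,3,"s_kit.png")
E
```

```text
(no output)
```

View pics/t_kit.png

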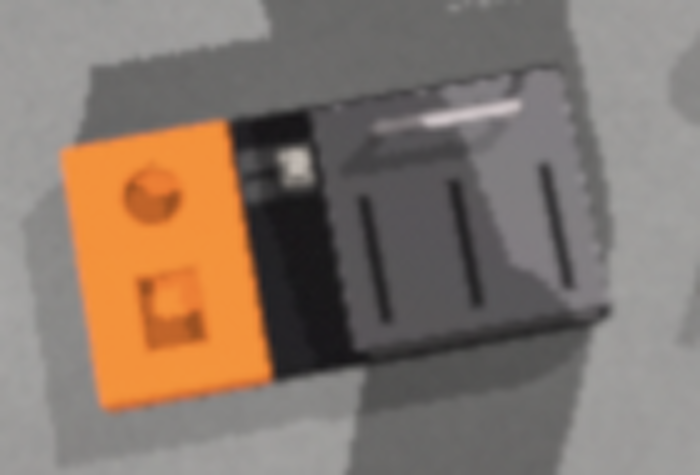

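View pics/t_ad.png

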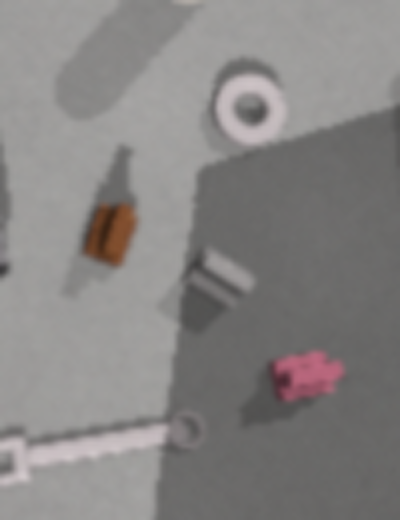

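View pics/s_kit.png

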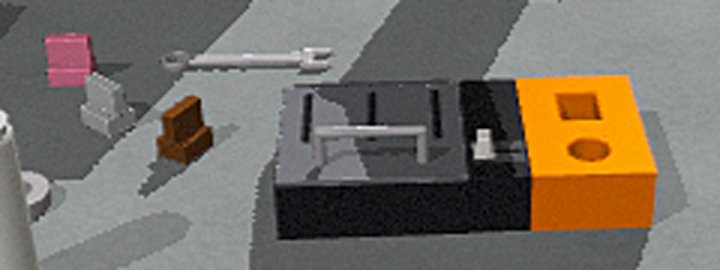

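```bash
cat > fit.py <<'E'
from h import *
from scipy.optimize import least_squares
mt=vision.camera_model("top"); ms=vision.camera_model("scene")
T=lambda l:np.array([(x/5+260-.4,y/5+175-.4) for x,y in l]); S=lambda l:np.array([(x/3+150-.33,y/3+165-.33) for x,y in l])
k=[(85,170,60),(-85,170,60),(85,60,60),(-85,60,60)]
tp=T([(62,150),(105,410),(230,120),(272,380)])
k2=[(85,170,60),(-85,170,60),(85,60,60),(-85,60,60),(85,170,0)]
sp=S([(657,174),(628,75),(530,176),(516,79),(655,228)])
def tr(p,k): 
    c,s=np.cos(p[2]),np.sin(p[2]); k=np.array(k)/1000.
    return np.c_[p[0]+c*k[:,0]-s*k[:,1],p[1]+s*k[:,0]+c*k[:,1],k[:,2]]
f=lambda p:np.r_[(proj(mt,tr(p,k))-tp).ravel(),(proj(ms,tr(p,k2))-sp).ravel()]
for name,ff in (("both",f),("top",lambda p:f(p)[:8]),("scene",lambda p:f(p)[8:])):
    o=least_squares(ff,[.55,0,0]); print(name,o.x,np.round(o.fun,1))
# adapter rib top corners in top view (z=.05), crop4 + (380,170)
A=lambda l:np.array([(x/4+380-.4,y/4+170-.4) for x,y in l])
print(unproj(mt,A([(210,250),(255,287),(205,262),(246,296)]),.05))
E
python3 fit.py
```

```text
both [0.49463653 0.0095274  0.14576522] [ 0.1 -0.8 -0.7 -1.5 -0.5 -0.5 -0.2 -1.4 -0.2 -1.7 -0.1 -0.9  0.7 -1.1
  0.1 -1.3 -1.1 -1.3]
top [0.49151384 0.00864285 0.14879858] [ 0.3  0.3 -0.3 -0.4 -0.3  0.5  0.2 -0.4]
scene [0.50114696 0.00994771 0.14561175] [ 0.1 -0.3  0.   0.2  0.7  0.3  0.1 -0.2 -0.9  0.1]
[[ 0.44693919 -0.33177974  0.05      ]
 [ 0.4153945  -0.36660057  0.05      ]
 [ 0.43721517 -0.32683273  0.05      ]
 [ 0.40830414 -0.35851026  0.05      ]]
```

```bash
cat >> h.py <<'E'
def down(yaw):
    x=np.array([np.cos(yaw),np.sin(yaw),0]); z=np.array([0,0,-1.]); return R.from_matrix(np.c_[x,np.cross(z,x),z])
def rel(pos,rot,s=None):
    s=s or get_state(); R0=R.from_quat(s["eef_rot"])
    d=R0.inv().apply(np.array(pos)-s["tool_pos"])/.3; w=(R0.inv()*rot).as_rotvec()/np.pi
    n=max(np.linalg.norm(d)*.3/.0625,np.degrees(np.linalg.norm(w)*np.pi)/10.7)
    print(np.round(d,4).tolist(),np.round(w,4).tolist(),"rows>=%.1f"%n)
def rd(a): return np.radians(a)
E
python3 - <<'E'
from h import *
s=get_state(); m=vision.camera_model("wrist"); T=np.linalg.inv(m["world_to_cam"]); R0=R.from_quat(s["eef_rot"])
print("cam in tool",R0.inv().apply(T[:3,3]-s["tool_pos"]),"view dir",R0.inv().apply(-T[:3,2]), "up", R0.inv().apply(T[:3,1]))
rel([.48,.3,.33],down(rd(85)))
rel([.45,0,.33],down(rd(98)))
E
```

```text
cam in tool [ 0.00075374 -0.08003633 -0.1256333 ] view dir [7.55126643e-04 3.12562357e-01 9.49896943e-01] up [ 2.43212735e-05 -9.49897219e-01  3.12562429e-01]
[-0.6756, 1.2573, -0.242] [-0.0, 0.0004, -0.0622] rows>=6.9
[-1.6638, 1.4402, -0.2406] [-0.0001, 0.0004, -0.1344] rows>=10.6
```

play_rows:
  deltas:
    - [[-1, -0.5, 0.93, -0.24, 0, 0, -0.06], [-1, -0.5, 0.93, -0.24, 0, 0, -0.06], [-1, -0.5, 0.93, -0.24, 0, 0, -0.06], [-1, -0.5, 0.93, -0.24, 0, 0, -0.06], [-1, -0.5, 0.93, -0.24, 0, 0, -0.06]]

```text
clock: 0.78
tool_pos: [0.3929, 0.3848, 0.3269]
eef_rot: [0.74, 0.673, -0.001, 0.0]
contact_force: [0.9, 0.5, 1.0]
opening: 1.0
```

Run:
```python
from h import *
rel([.45,.02,.33],down(rd(98)))
```

```text
[-1.1927, 0.3038, -0.0085] [-0.0001, 0.0005, -0.0744] rows>=5.9
```

play_rows:
  deltas:
    - [[-1, -0.97, 0.3, 0, 0, 0, -0.0744], [-1, -0.97, 0.3, 0, 0, 0, -0.0744], [-1, -0.97, 0.3, 0, 0, 0, -0.0744], [-1, -0.97, 0.3, 0, 0, 0, -0.0744], [-1, -0.97, 0.3, 0, 0, 0, -0.0744]]

```text
clock: 1.4
tool_pos: [0.4553, 0.0842, 0.3273]
eef_rot: [0.656, 0.754, -0.001, 0.0]
contact_force: [1.1, 0.2, 0.4]
opening: 0.993
```

play_rows:
  deltas:
    - [[-1, 0, 0, 0, 0, 0, 0], [-1, 0, 0, 0, 0, 0, 0]]

```text
clock: 1.65
tool_pos: [0.4551, 0.0846, 0.3273]
eef_rot: [0.656, 0.754, -0.001, 0.0]
contact_force: [-0.7, 1.1, -0.1]
opening: 0.999
```

```bash
cat > snap.py <<'E'
import sys,pickle
from h import *
n,c=sys.argv[1:3]; s=get_state(); m=vision.camera_model(c); im=vision.snapshot(c)
cv2.imwrite(f"pics/{n}.png",im[:,:,::-1]); pickle.dump((m,s),open(f"pics/{n}.pkl","wb")); print(s["tool_pos"],s["qd"].max())
E
python3 snap.py w1 wrist
```

```text
[0.45508743 0.08459832 0.3272663 ] 0.0023470672679685644
```

View pics/w1.png

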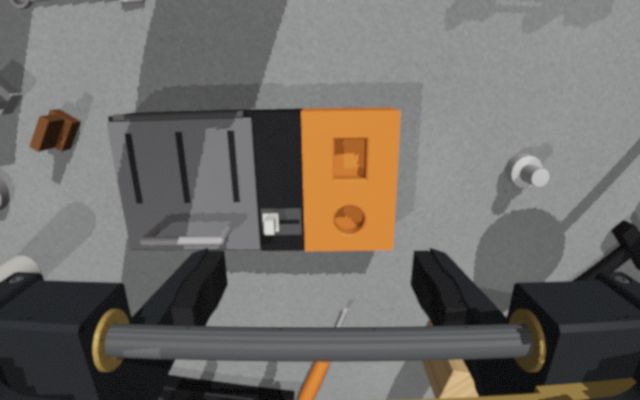

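Run:
```python
import cv2
from h import crop
a=cv2.imread("pics/w1.png")[:,:,::-1]
crop(a,285,95,415,260,4.5,"w1a.png")
```

```text
(no output)
```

View pics/w1a.png

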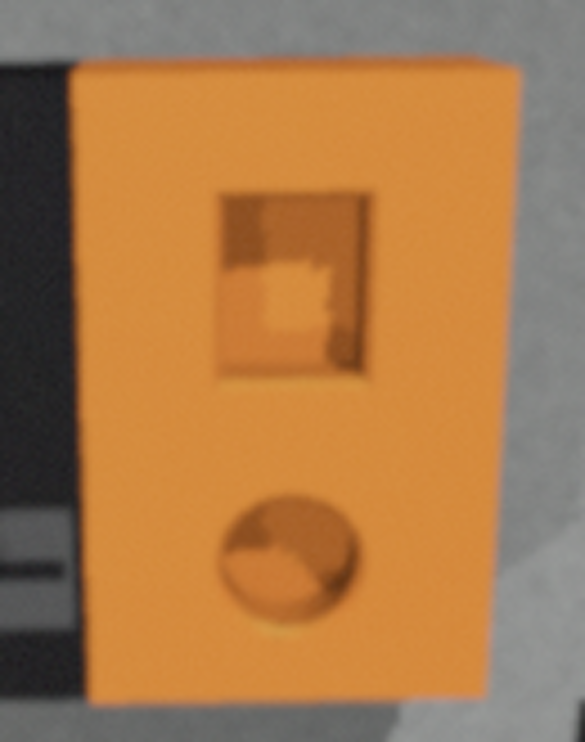

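```bash
cat > fit2.py <<'E'
from h import *
import pickle
from scipy.optimize import least_squares
m,s=pickle.load(open("pics/w1.pkl","rb"))
P=lambda l:np.array([(x/4.5+285-.4,y/4.5+95-.4) for x,y in l])
k=np.array([(-85,60,60),(-85,170,60),(85,60,60),(85,170,60)])/1000.
u=P([(72,72),(520,71),(91,702),(487,698)])
print(unproj(m,u,.06).round(4))
def tr(p,k):
    c,q=np.cos(p[2]),np.sin(p[2]); return np.c_[p[0]+c*k[:,0]-q*k[:,1],p[1]+q*k[:,0]+c*k[:,1],k[:,2]]
o=least_squares(lambda p:(proj(m,tr(p,k))-u).ravel(),[.49,0,.147]); print(o.x,o.fun.round(2))
n=tr(o.x,np.array([[-.03,.115,.06],[.045,.115,.06],[.045,.02,.081],[.055,-.08,.092]])); print(n.round(4))
w=unproj(m,P([(295,286.5),(291,559)]),.06); print("nest, round measured",w.round(4))
w=unproj(m,P([(217,193),(374,193),(369,380),(217,380)]),.06); print(w.round(4))
E
python3 fit2.py
```

```text
[[0.4033 0.0575 0.06  ]
 [0.3875 0.166  0.06  ]
 [0.5709 0.0835 0.06  ]
 [0.5547 0.1922 0.06  ]]
[0.4966284  0.01108261 0.15229924] [-0.    0.17  0.35 -0.61 -0.23  0.45 -0.15  0.12]
[[ 0.4495  0.1202  0.06  ]
 [ 0.5237  0.1316  0.06  ]
 [ 0.5381  0.0377  0.081 ]
 [ 0.5631 -0.0596  0.092 ]]
nest, round measured [[0.4482 0.1201 0.06  ]
 [0.5214 0.1313 0.06  ]]
[[0.4276 0.0969 0.06  ]
 [0.4221 0.1357 0.06  ]
 [0.4697 0.1431 0.06  ]
 [0.4752 0.1042 0.06  ]]
```

Run:
```python
from h import *
rel([.40,-.37,.28],down(rd(138)))
rel([.425,-.14,.3],down(rd(120)))
```

```text
[-1.4775, -0.3942, 0.1594] [-0.0003, 0.0002, -0.2219] rows>=7.4
[-0.7302, -0.2043, 0.0919] [-0.0003, 0.0003, -0.1219] rows>=3.7
```

play_rows:
  deltas:
    - [[-1, -1, -0.27, 0.1, 0, 0, -0.2219], [-1, -1, -0.27, 0.1, 0, 0, -0.2219], [-1, -1, -0.27, 0.1, 0, 0, -0.2219], [-1, -1, -0.27, 0.1, 0, 0, -0.2219], [-1, -1, -0.27, 0.1, 0, 0, -0.2219]]

```text
clock: 2.33
tool_pos: [0.4188, -0.2142, 0.2985]
eef_rot: [0.356, 0.935, 0.0, 0.001]
contact_force: [0.8, 0.1, 0.3]
opening: 0.998
```

Run:
```python
from h import *
rel([.40,-.37,.28],down(rd(138)))
```

```text
[-0.2983, -0.4295, 0.0616] [0.0002, 0.0003, 0.0018] rows>=2.5
```

play_rows:
  deltas:
    - [[-1, -0.3, -0.43, 0.06, 0, 0, 0], [-1, -0.3, -0.43, 0.06, 0, 0, 0], [-1, -0.3, -0.43, 0.06, 0, 0, 0], [-1, -0.3, -0.43, 0.06, 0, 0, 0], [-1, -0.3, -0.43, 0.06, 0, 0, 0]]

```text
clock: 2.95
tool_pos: [0.4017, -0.3681, 0.2806]
eef_rot: [0.354, 0.935, 0.001, 0.001]
contact_force: [0.8, -0.2, 0.2]
opening: 1.001
```

```bash
python3 snap.py w2 wrist
```

```text
[ 0.40174077 -0.36814063  0.28056645] 0.009586010889726224
```

View pics/w2.png

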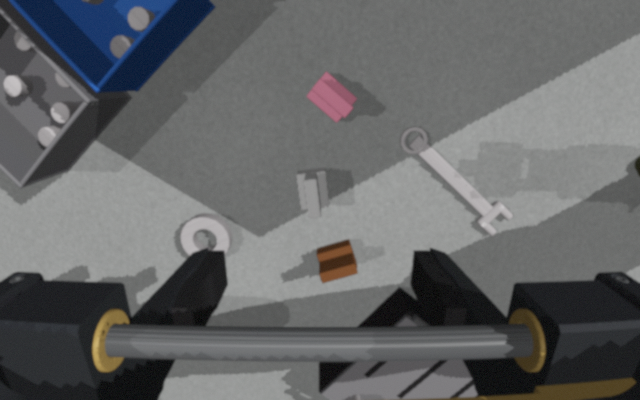

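Run:
```python
import cv2
from h import crop
a=cv2.imread("pics/w2.png")[:,:,::-1]
crop(a,285,160,345,225,9,"w2a.png")
```

```text
(no output)
```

View pics/w2a.png

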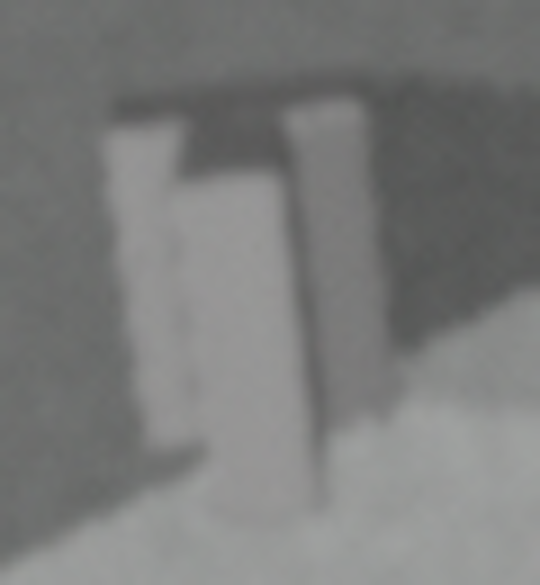

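Run:
```python
from h import *
import pickle
from scipy.optimize import least_squares
m,s=pickle.load(open("pics/w2.pkl","rb"))
P=lambda l:np.array([(x/9+285-.45,y/9+160-.45) for x,y in l])
k=np.array([(-22,-7,50),(-22,7,50),(22,7,50),(22,-7,50),(-22,-17,20),(-22,17,20),(22,17,20),(22,-17,20)])/1000.
# image up = tool -y = local -x ; image right = tool +x... 
u=P([(175,190),(280,178),(318,512),(210,525),(105,130),(365,100),(390,412),(146,448)])
def tr(p,k):
    c,q=np.cos(p[2]),np.sin(p[2]); return np.c_[p[0]+c*k[:,0]-q*k[:,1],p[1]+q*k[:,0]+c*k[:,1],k[:,2]]
o=least_squares(lambda p:(proj(m,tr(p,k))-u).ravel(),[.425,-.345,.8]); print(o.x,np.degrees(o.x[2]),o.fun.reshape(-1,2).round(2))
print(unproj(m,u[:4],.05).mean(0),unproj(m,u[4:],.02).mean(0))
p=o.x
rel([p[0],p[1],.18],down(p[2]+np.pi/2));
```

```text
[ 0.43107595 -0.34697639  0.95175372] 54.531471314331334 [[-0.93 -1.15]
 [ 0.61 -1.16]
 [ 0.67  0.58]
 [-0.07  0.38]
 [-0.76 -0.37]
 [ 0.11 -0.09]
 [ 1.03  1.67]
 [-0.65  0.51]]
[ 0.43136958 -0.34676725  0.05      ] [ 0.43066471 -0.34733684  0.02      ]
[-0.0268, 0.1164, 0.3363] [0.0006, 0.0003, -0.0331] rows>=1.7
```

play_rows:
  deltas:
    - [[-1, -0.027, 0.116, 0.34, 0, 0, -0.033], [-1, -0.027, 0.116, 0.34, 0, 0, -0.033], [-1, -0.027, 0.116, 0.34, 0, 0, -0.033], [-1, -0.027, 0.116, 0.34, 0, 0, -0.033]]

```text
clock: 3.5
tool_pos: [0.4319, -0.347, 0.1805]
eef_rot: [0.304, 0.953, 0.0, 0.002]
contact_force: [-0.3, -0.1, -0.4]
opening: 0.995
```

```bash
python3 snap.py w3 wrist; python3 -c "
from h import *
import cv2
crop(cv2.imread('pics/w3.png')[:,:,::-1],230,180,410,360,4,'w3a.png')
rel([.4311,-.3470,.043],down(rd(144.5)))"
```

```text
[ 0.43187604 -0.34697397  0.18050242] 0.02344009597735122
[0.005, -0.0003, 0.4595] [0.0004, 0.0013, 0.0001] rows>=2.2
```

View pics/w3.png

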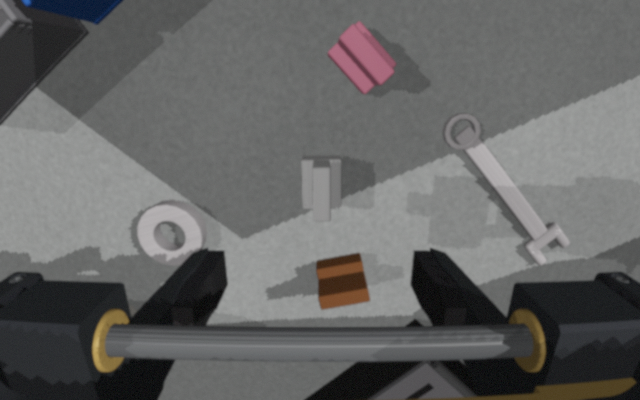

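```bash
python3 -c "
from h import *
import pickle
m,s=pickle.load(open('pics/w3.pkl','rb'));R0=R.from_quat(s['eef_rot'])
crop(cv2.imread('pics/w3.png')[:,:,::-1],290,145,350,225,8,'w3a.png')
for uv,z in (((170,230),.017),((341,279),.05),((321,195),.05)):
  w=unproj(m,uv,z)[0]; print(w,R0.inv().apply(w-s['tool_pos']))"
```

```text
[ 0.56872385 -0.39092223  0.017     ] [-0.13652457  0.04325721  0.1639563 ]
[ 0.46012474 -0.27703444  0.05      ] [0.01788322 0.073186   0.13055424]
[ 0.43121519 -0.34694972  0.05      ] [ 0.00092774 -0.00054607  0.13049965]
```

View pics/w3a.png

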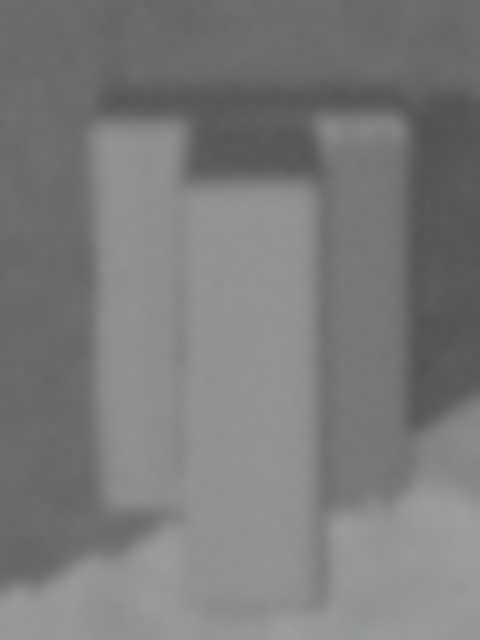

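play_rows:
  deltas:
    - [[-1, 0.004, -0.002, 0.25, 0, 0, 0], [-1, 0.004, -0.002, 0.4, 0, 0, 0], [-1, 0.004, -0.002, 0.4595, 0, 0, 0], [-1, 0.004, -0.002, 0.4595, 0, 0, 0]]

```text
clock: 4.05
tool_pos: [0.4315, -0.3482, 0.0438]
eef_rot: [0.305, 0.952, -0.0, 0.003]
contact_force: [0.1, -1.1, 0.5]
opening: 1.002
```

play_rows:
  deltas:
    - [[1, 0, 0, 0, 0, 0, 0], [1, 0, 0, 0, 0, 0, 0], [1, 0, 0, 0, 0, 0, 0], [1, 0, 0, 0, 0, 0, 0], [1, 0, 0, 0, 0, 0, 0]]
  force: 40

```text
clock: 4.68
tool_pos: [0.4315, -0.3481, 0.0439]
eef_rot: [0.305, 0.952, -0.0, 0.002]
contact_force: [0.8, -0.1, -0.7]
opening: 0.458
```

play_rows:
  deltas:
    - [[1, 0, 0, 0, 0, 0, 0], [1, 0, 0, 0, 0, 0, 0], [1, 0, 0, 0, 0, 0, 0], [1, 0, 0, 0, 0, 0, 0], [1, 0, 0, 0, 0, 0, 0]]

```text
clock: 5.3
tool_pos: [0.4314, -0.3482, 0.0438]
eef_rot: [0.305, 0.952, -0.0, 0.002]
contact_force: [-0.1, -0.3, -1.1]
opening: 0.159
```

play_rows:
  deltas:
    - [[1, 0, 0, -0.2, 0, 0, 0], [1, 0, 0, -0.4, 0, 0, 0], [1, 0, 0, -0.5, 0, 0, 0], [1, 0, 0, -0.5, 0, 0, 0]]

```text
clock: 5.8
tool_pos: [0.4319, -0.3486, 0.196]
eef_rot: [0.305, 0.952, -0.001, 0.005]
contact_force: [0.4, 0.7, -1.0]
opening: 0.156
```

Run:
```python
from h import *
print(get_state()["opening"])
rel([.43,-.09,.19],down(.151+np.pi/2))
rel([.449,.12,.19],down(.151+np.pi/2))
```

```text
0.15607069238485685
[0.5063, 0.6977, 0.0158] [0.0016, 0.0028, 0.2545] rows>=4.3
[0.8616, 1.3041, 0.013] [0.0016, 0.0028, 0.2545] rows>=7.5
```

play_rows:
  deltas:
    - [[1, 0.55, 0.82, 0.01, 0.0016, 0.0028, 0.2545], [1, 0.55, 0.82, 0.01, 0.0016, 0.0028, 0.2545], [1, 0.55, 0.82, 0.01, 0.0016, 0.0028, 0.2545], [1, 0.55, 0.82, 0.01, 0.0016, 0.0028, 0.2545], [1, 0.55, 0.82, 0.01, 0.0016, 0.0028, 0.2545]]

```text
clock: 6.42
tool_pos: [0.4397, -0.0497, 0.1906]
eef_rot: [0.652, 0.758, -0.001, -0.001]
contact_force: [0.8, 0.7, -1.2]
opening: 0.155
```

Run:
```python
from h import *
rel([.449,.12,.19],down(.151+np.pi/2))
```

```text
[0.5547, 0.1155, 0.002] [-0.0007, -0.0001, -0.0] rows>=2.7
```

play_rows:
  deltas:
    - [[1, 0.555, 0.1155, 0, 0, 0, 0], [1, 0.555, 0.1155, 0, 0, 0, 0], [1, 0.555, 0.1155, 0, 0, 0, 0], [1, 0.555, 0.1155, 0, 0, 0, 0], [1, 0.555, 0.1155, 0, 0, 0, 0]]

```text
clock: 7.05
tool_pos: [0.4481, 0.119, 0.1897]
eef_rot: [0.652, 0.758, -0.002, -0.001]
contact_force: [0.4, -1.5, -2.4]
opening: 0.155
```

```bash
python3 snap.py w4 wrist
```

```text
[0.44813205 0.11900121 0.18965693] 0.03278520393094996
```

View pics/w4.png

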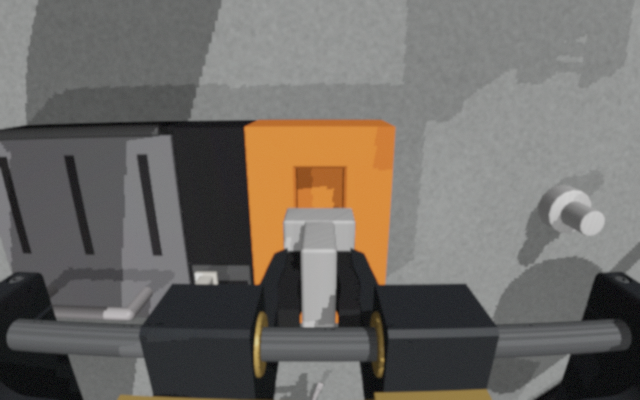

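```bash
python3 -c "
from h import *
crop(cv2.imread('pics/w4.png')[:,:,::-1],240,110,400,330,4,'w4a.png');crop(cv2.imread('pics/w4.png')[:,:,::-1],275,155,365,330,4.4,'w4b.png')
crop(cv2.imread('pics/w4.png')[:,:,::-1],240,112,400,212,5,'w4a.png')"
```

```text
(no output)
```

View pics/w4a.png

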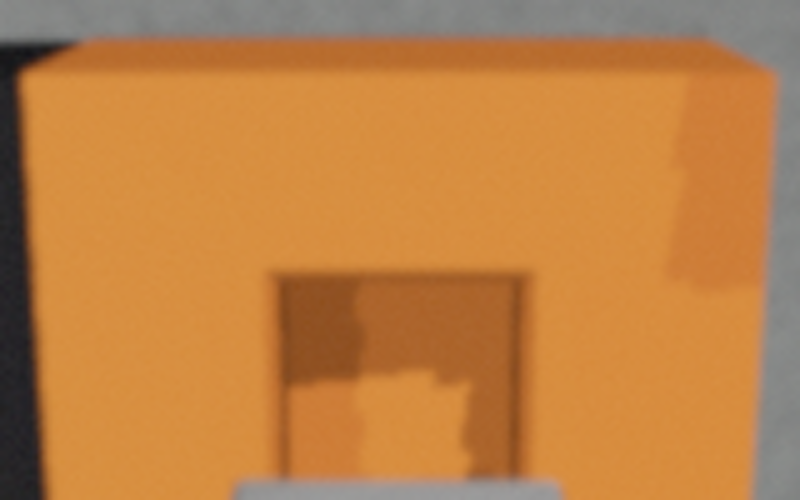

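View pics/w4b.png

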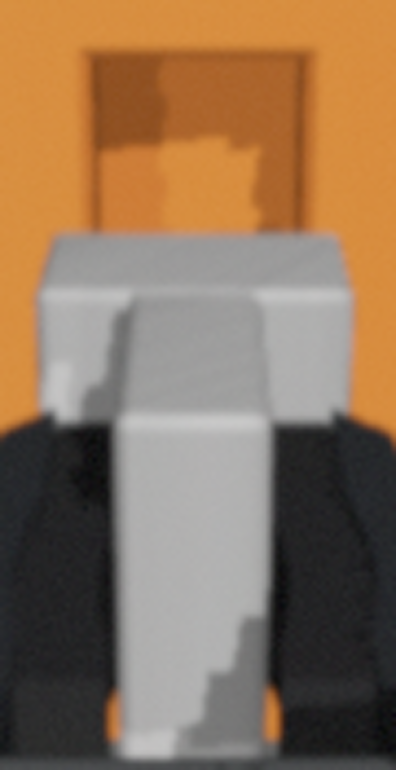

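```bash
cat > fit4.py <<'E'
from h import *
import pickle
from scipy.optimize import least_squares
m,s=pickle.load(open("pics/w4.pkl","rb"))
A=lambda l:np.array([(x/5+240-.4,y/5+112-.4) for x,y in l])
B=lambda l:np.array([(x/4.4+275-.4,y/4.4+155-.4) for x,y in l])
z0=s["tool_pos"][2]-.0438
e=unproj(m,A([(22,75),(776,75),(45,498),(755,490),(270,270),(533,270)]),.06); print(e.round(4))
yawk=np.arctan2(-(e[1]-e[0])[0],(e[1]-e[0])[1]); print("yaw near edge",yawk, "len",np.linalg.norm(e[1]-e[0]),"nest",np.linalg.norm(e[5]-e[4]))
for yaw in (yawk,.151):
    x=np.array([np.cos(yaw),np.sin(yaw)]); y=np.array([-x[1],x[0]])
    # kit origin estimates
    mid=(e[0]+e[1])[:2]/2; o=mid+.085*x-.115*y
    nest=mid+.055*x
    n2=(e[4]+e[5])[:2]/2+.0240*x
    print("nest from tray",nest,"from mouth",n2)
def tr(p,k):
    c,q=np.cos(p[2]),np.sin(p[2]); return np.c_[p[0]+c*k[:,0]-q*k[:,1],p[1]+q*k[:,0]+c*k[:,1],k[:,2]+p[3]]
k=np.array([(-22,-17,0),(-22,17,0),(-22,-17,20),(-22,17,20),(-22,-7,50),(-22,7,50),(22,-7,50),(22,7,50)])/1000
u=B([(52,235),(338,235),(40,292),(352,292),(119,415),(271,415),(119,752),(266,752)])
o=least_squares(lambda p:(proj(m,tr(p,k))-u).ravel(),[.449,.12,.15,z0]); print("adapter",o.x,"exp z0",z0,o.fun.reshape(-1,2).round(1))
o=least_squares(lambda p:(proj(m,tr(p,k[:6]))-u[:6]).ravel(),[.449,.12,.15,z0]); print("adapter",o.x,o.fun.round(1))
print("tool",s["tool_pos"],R.from_quat(s["eef_rot"]).as_matrix().round(4))
E
python3 fit4.py
```

```text
[[0.4038 0.0577 0.06  ]
 [0.3873 0.1658 0.06  ]
 [0.4682 0.067  0.06  ]
 [0.4503 0.1762 0.06  ]
 [0.4271 0.0971 0.06  ]
 [0.4212 0.1359 0.06  ]]
yaw near edge 0.15112874051809141 len 0.10939031160182196 nest 0.039272622174960345
nest from tray [0.44993731 0.12003195] from mouth [0.44785321 0.12010852]
nest from tray [0.44993838 0.12002495] from mouth [0.44785368 0.12010547]
adapter [0.45683699 0.12062162 0.14593254 0.12587091] exp z0 0.14585692508482767 [[ 3.   0.3]
 [-3.   0.6]
 [ 2.7 -0. ]
 [-3.1  0.3]
 [ 1.4 -3.1]
 [-1.3 -3. ]
 [ 2.4  2.8]
 [-2.1  2.9]]
adapter [0.45140698 0.11992681 0.15127731 0.14023093] [ 0.6 -0.4 -0.5 -0.4 -0.3  0.4 -0.   0.4 -0.3 -0.   0.5 -0. ]
tool [0.44813205 0.11900121 0.18965693] [[-0.1501  0.9887 -0.0045]
 [ 0.9887  0.1501 -0.0019]
 [-0.0012 -0.0048 -1.    ]]
```

```bash
cat >> fit4.py <<'E'
print("----")
for zz in (.138,.141,.144,.146):
    o=least_squares(lambda p:(proj(m,tr(np.r_[p,zz],k[:6]))-u[:6]).ravel(),[.449,.12,.15]); print(zz,o.x,o.cost,o.fun.round(1))
E
python3 fit4.py | sed -n '/----/,$p'
```

```text
----
0.138 [0.45232383 0.12006755 0.1512782 ] 1.4960955811116405 [ 1.  -0.1 -0.9 -0.1  0.2  0.5 -0.5  0.5 -0.  -0.4  0.2 -0.4]
0.141 [0.45109074 0.11987827 0.15127699] 0.8664366580502242 [ 0.5 -0.4 -0.4 -0.5 -0.5  0.3  0.1  0.3 -0.4  0.1  0.6  0.1]
0.144 [0.44985626 0.11968878 0.15127569] 2.999159503808137 [-0.1 -0.8  0.2 -0.8 -1.2  0.2  0.9  0.2 -0.8  0.6  1.   0.6]
0.146 [0.44903246 0.11956232 0.15127473] 6.127016773686326 [-0.5 -1.1  0.6 -1.1 -1.7  0.1  1.3  0.1 -1.1  0.9  1.3  0.9]
```

Run:
```python
from h import *
rel([.4482,.1193,.111],down(.1513+np.pi/2))
```

```text
[0.0036, 0.0012, 0.2628] [-0.0014, 0.0004, -0.0007] rows>=1.3
```

play_rows:
  deltas:
    - [[1, 0.0036, 0.0012, 0.15, -0.0014, 0.0004, -0.0007], [1, 0.0036, 0.0012, 0.263, -0.0014, 0.0004, -0.0007], [1, 0.0036, 0.0012, 0.263, -0.0014, 0.0004, -0.0007], [1, 0.0036, 0.0012, 0.263, -0.0014, 0.0004, -0.0007]]

```text
clock: 7.6
tool_pos: [0.4485, 0.1184, 0.1116]
eef_rot: [0.652, 0.758, -0.0, 0.0]
contact_force: [1.1, 1.2, -0.2]
opening: 0.158
```

```bash
python3 snap.py w5 wrist; python3 snap.py s5 scene; python3 -c "
from h import *
crop(cv2.imread('pics/w5.png')[:,:,::-1],240,110,400,330,3.6,'w5a.png')
crop(cv2.imread('pics/s5.png')[:,:,::-1],230,150,390,250,5,'s5a.png')"
```

```text
[0.44854001 0.11836217 0.11161642] 0.000601776504228351
[0.44885557 0.11869598 0.11197558] 0.0019496527549283835
```

View pics/w5a.png

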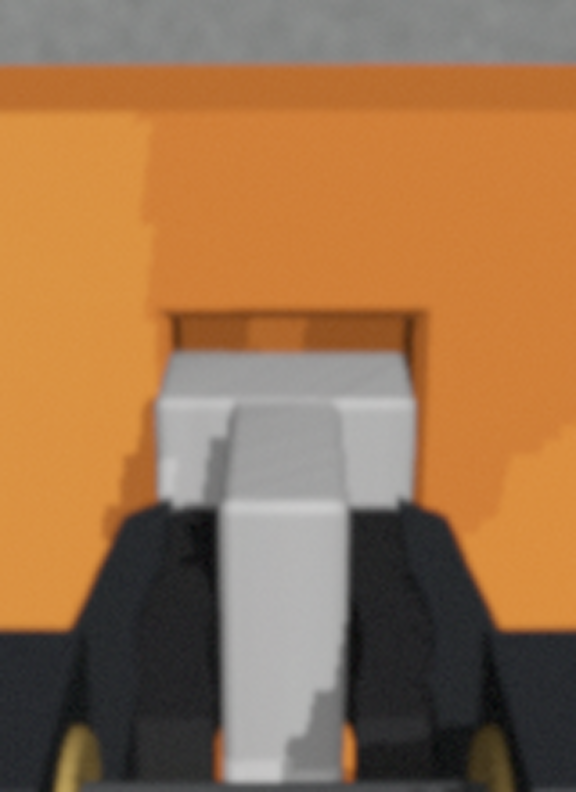

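View pics/s5a.png

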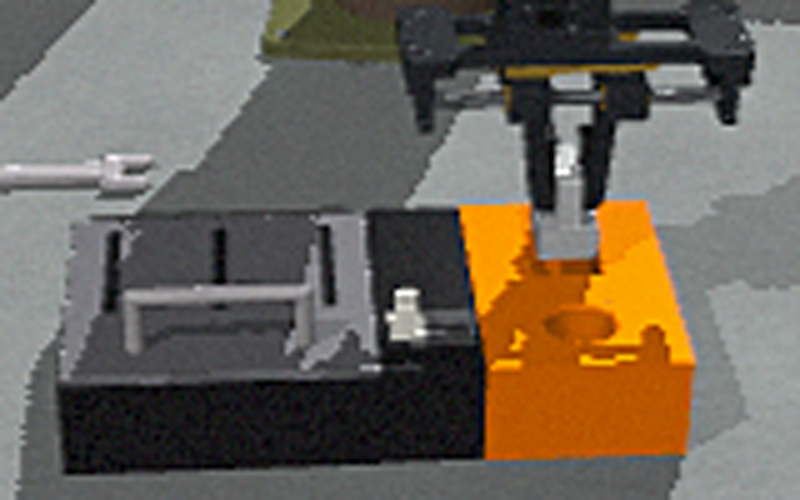

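Run:
```python
from h import *
import pickle
m,s=pickle.load(open("pics/w5.pkl","rb")); R0=R.from_quat(s["eef_rot"])
A=lambda l:np.array([(x/3.6+240-.4,y/3.6+110-.4) for x,y in l])
T=lambda w:(R0.inv().apply(w-s["tool_pos"])*1000).round(1)
print("mouth",T(unproj(m,A([(165,313),(427,313)]),.06)))
print("traynear",T(unproj(m,A([(284,110)]),.06)))
for z in (.062,.065,.0678):
  print(z,"bottom",T(unproj(m,A([(172,353),(408,353)]),z)).tolist(),"foottop",T(unproj(m,A([(159,402),(416,402)]),z+.02)).tolist(),"rib",T(unproj(m,A([(219,505),(349,505)]),z+.05)).tolist())
```

```text
mouth [[-17.4 -23.9  51.6]
 [ 21.4 -23.9  51.6]]
traynear [[  0.2 -53.9  51.6]]
0.062 bottom [[-16.4, -18.4, 49.6], [18.5, -18.4, 49.6]] foottop [[-16.4, -18.5, 29.6], [17.7, -18.5, 29.6]] rib [[-7.0, -18.1, -0.4], [7.4, -18.1, -0.4]]
0.065 bottom [[-16.1, -19.4, 46.6], [18.2, -19.4, 46.6]] foottop [[-16.1, -19.7, 26.6], [17.4, -19.7, 26.6]] rib [[-6.8, -19.6, -3.4], [7.2, -19.6, -3.4]]
0.0678 bottom [[-15.8, -20.4, 43.8], [17.9, -20.4, 43.8]] foottop [[-15.8, -20.8, 23.8], [17.1, -20.8, 23.8]] rib [[-6.6, -21.0, -6.2], [7.0, -21.0, -6.2]]
```

play_rows:
  deltas:
    - [[1, 0.003, -0.0017, 0.01, 0, 0, 0], [1, 0.003, -0.0017, 0.023, 0, 0, 0], [1, 0.003, -0.0017, 0.033, 0, 0, 0], [1, 0.003, -0.0017, 0.04, 0, 0, 0]]

```text
clock: 8.2
tool_pos: [0.4483, 0.1198, 0.0999]
eef_rot: [0.652, 0.758, 0.001, 0.001]
contact_force: [0.6, 1.4, -2.2]
opening: 0.154
```

play_rows:
  deltas:
    - [[1, 0, 0, 0.015, 0, 0, 0], [1, 0, 0, 0.03, 0, 0, 0], [1, 0, 0, 0.045, 0, 0, 0], [1, 0, 0, 0.045, 0, 0, 0]]

```text
clock: 8.7
tool_pos: [0.4481, 0.1198, 0.086]
eef_rot: [0.652, 0.758, 0.0, 0.0]
contact_force: [-0.9, -0.3, -1.3]
opening: 0.156
```

play_rows:
  deltas:
    - [[1, 0, 0, 0.007, 0, 0, 0], [1, 0, 0, 0.012, 0, 0, 0], [1, 0, 0, 0.017, 0, 0, 0], [1, 0, 0, 0.02, 0, 0, 0]]

```text
clock: 9.2
tool_pos: [0.4482, 0.1199, 0.0834]
eef_rot: [0.652, 0.758, 0.002, 0.001]
contact_force: [-6.7, -0.0, 53.4]
opening: 0.155
```

play_rows:
  deltas:
    - [[1, 0, 0, -0.002, 0, 0, 0], [-0.4, 0, 0, -0.002, 0, 0, 0], [-0.4, 0, 0, -0.002, 0, 0, 0], [-0.4, 0, 0, -0.002, 0, 0, 0], [-0.4, 0, 0, -0.002, 0, 0, 0]]

```text
clock: 9.82
tool_pos: [0.4481, 0.1199, 0.0837]
eef_rot: [0.652, 0.758, 0.001, 0.001]
contact_force: [-0.4, 0.4, 1.1]
opening: 0.585
```

play_rows:
  deltas:
    - [[-0.4, 0, 0, -0.1, 0, 0, 0], [-0.4, 0, 0, -0.3, 0, 0, 0], [-0.4, 0, 0, -0.3, 0, 0, 0]]

```text
clock: 10.2
tool_pos: [0.4497, 0.1205, 0.1769]
eef_rot: [0.652, 0.758, 0.005, 0.003]
contact_force: [0.2, 0.1, -0.4]
opening: 0.7
```

```bash
python3 snap.py w6 wrist; python3 snap.py s6 scene; python3 -c "
from h import *
crop(cv2.imread('pics/w6.png')[:,:,::-1],220,90,420,330,2.5,'w6a.png')
crop(cv2.imread('pics/s6.png')[:,:,::-1],230,150,390,250,5,'s6a.png')"
```

```text
[0.44968407 0.12046131 0.17686978] 0.07254847679147701
[0.44867194 0.11999985 0.17517742] 0.052814737438525015
```

View pics/w6a.png

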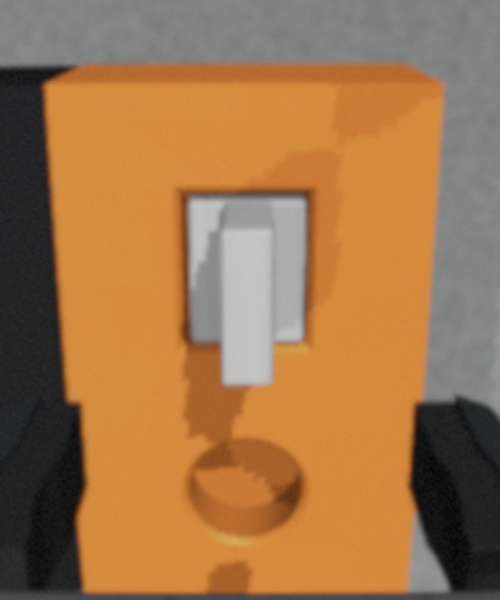

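View pics/s6a.png

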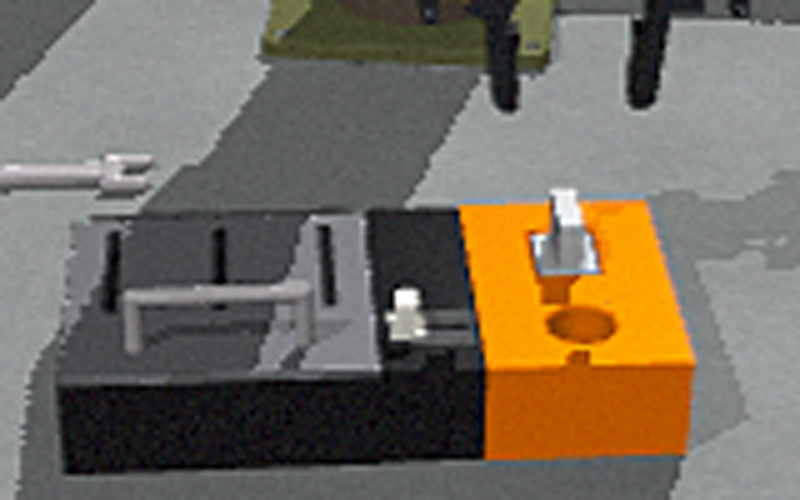

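Run:
```python
from h import *
print(get_state()["q"].round(2))
rel([.52,-.02,.22],down(.1512))
rel([.52,-.02,.22],down(.1512+np.pi))
```

```text
[-0.24  0.63 -0.2   2.13  0.31  0.4   1.04]
[-0.4964, 0.1687, -0.1525] [0.0012, -0.0012, 0.4998] rows>=8.4
[-0.4964, 0.1687, -0.1525] [0.0012, 0.0012, -0.5002] rows>=8.4
```

Run:
```python
from h import *
rel([.56,-.03,.25],down(.1512))
```

```text
[-0.5493, 0.296, -0.2519] [0.0012, -0.0012, 0.4998] rows>=8.4
```

play_rows:
  deltas:
    - [[-0.4, -0.1, 0.05, -0.2, 0.0012, -0.0012, 0.4998], [-0.4, -0.5493, 0.296, -0.252, 0.0012, -0.0012, 0.4998], [-0.4, -0.5493, 0.296, -0.252, 0.0012, -0.0012, 0.4998], [-0.4, -0.5493, 0.296, -0.252, 0.0012, -0.0012, 0.4998], [-0.4, -0.5493, 0.296, -0.252, 0.0012, -0.0012, 0.4998]]

```text
clock: 10.92
tool_pos: [0.5607, -0.0337, 0.2482]
eef_rot: [0.926, 0.377, -0.001, 0.001]
contact_force: [-0.7, 0.0, -0.9]
opening: 0.698
```

Run:
```python
from h import *
print(get_state()["q"].round(2))
rel([.56,-.03,.25],down(.1512))
```

```text
[-0.02  0.61 -0.01  1.78  0.02  0.75  0.73]
[0.0069, -0.0107, -0.0061] [0.0009, 0.0005, 0.1978] rows>=3.3
```

play_rows:
  deltas:
    - [[-0.4, 0.007, -0.01, -0.006, 0, 0, 0.198], [-0.4, 0.007, -0.01, -0.006, 0, 0, 0.198], [-0.4, 0.007, -0.01, -0.006, 0, 0, 0.198], [-0.4, 0.007, -0.01, -0.006, 0, 0, 0.198], [-0.4, 0.007, -0.01, -0.006, 0, 0, 0.198]]

```text
clock: 11.55
tool_pos: [0.5593, -0.03, 0.2481]
eef_rot: [0.997, 0.076, -0.002, 0.002]
contact_force: [0.2, 0.3, 0.4]
opening: 0.701
```

```bash
python3 snap.py w7 wrist
```

```text
[ 0.55932986 -0.02998509  0.24814711] 0.021094456493216333
```

View pics/w7.png

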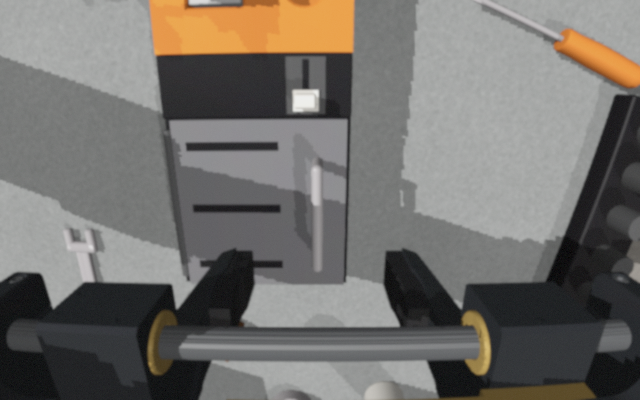

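Run:
```python
from h import *
import pickle
m,s=pickle.load(open("pics/w7.pkl","rb")); R0=R.from_quat(s["eef_rot"])
c,q=np.cos(.1512),np.sin(.1512)
K2=lambda k:np.array([.496+c*k[0]-q*k[1],.0108+q*k[0]+c*k[1],k[2]])
for k in ((.055,-.04,.097),(.055,-.08,.097),(.055,-.12,.097),(.045,.02,.081),(.085,.06,.06),(.085,-.165,.06)): print(k,K2(k).round(4),proj(m,K2(k)).round(1))
crop(cv2.imread('pics/w7.png')[:,:,::-1],260,30,370,290,3,'w7a.png')
```

```text
(0.055, -0.04, 0.097) [ 0.5564 -0.0205  0.097 ] [[315.6 177.9]]
(0.055, -0.08, 0.097) [ 0.5624 -0.06    0.097 ] [[315.7 223.4]]
(0.055, -0.12, 0.097) [ 0.5684 -0.0995  0.097 ] [[315.8 265. ]]
(0.045, 0.02, 0.081) [0.5375 0.0373 0.081 ] [[303.4 101.4]]
(0.085, 0.06, 0.06) [0.571  0.0829 0.06  ] [[351.6  51.7]]
(0.085, -0.165, 0.06) [ 0.6049 -0.1395  0.06  ] [[345.2 286.1]]
```

View pics/w7a.png

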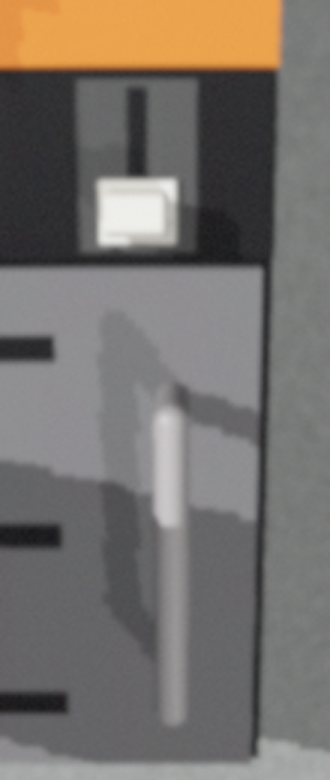

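Run:
```python
from h import *
rel([.5625,-.06,.096],down(.1512))
```

```text
[-0.0034, 0.0986, 0.5085] [0.0011, 0.0011, 0.0003] rows>=2.5
```

play_rows:
  deltas:
    - [[-0.4, -0.0034, 0.0986, 0.15, 0.001, 0.001, 0], [-0.4, -0.0034, 0.0986, 0.35, 0.001, 0.001, 0], [-0.4, -0.0034, 0.0986, 0.47, 0.001, 0.001, 0], [-0.4, -0.0034, 0.0986, 0.508, 0.001, 0.001, 0]]

```text
clock: 12.1
tool_pos: [0.5608, -0.06, 0.0936]
eef_rot: [0.997, 0.076, -0.003, -0.0]
contact_force: [-0.8, -0.6, 0.2]
opening: 0.699
```

```bash
python3 snap.py w8 wrist
```

```text
[ 0.56081106 -0.05998466  0.09358895] 0.10403267354527235
```

View pics/w8.png

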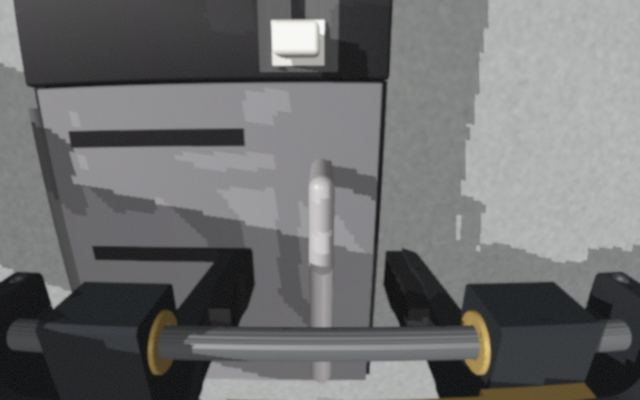

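play_rows:
  deltas:
    - [[1, 0.003, 0, -0.01, 0, 0, 0], [1, 0.003, 0, -0.01, 0, 0, 0], [1, 0.003, 0, -0.01, 0, 0, 0], [1, 0.003, 0, -0.01, 0, 0, 0], [1, 0.003, 0, -0.01, 0, 0, 0]]
  force: 30

```text
clock: 12.78
tool_pos: [0.5622, -0.0598, 0.097]
eef_rot: [0.997, 0.076, -0.002, -0.0]
contact_force: [-0.9, -0.1, -0.1]
opening: 0.155
```

play_rows:
  deltas:
    - [[1, 0, 0, 0, 0, 0, 0], [1, 0, 0, 0, 0, 0, 0], [1, 0, 0, 0, 0, 0, 0], [1, 0, 0, 0, 0, 0, 0]]

```text
clock: 13.28
tool_pos: [0.5618, -0.0598, 0.0969]
eef_rot: [0.997, 0.076, -0.002, -0.0]
contact_force: [-1.0, -0.8, 0.5]
opening: 0.101
```

play_rows:
  deltas:
    - [[1, -0.002, 0, -0.01, 0, 0, 0], [1, -0.004, 0, -0.016, 0, 0, 0], [1, -0.006, 0, -0.02, 0, 0, 0], [1, -0.006, 0, -0.02, 0, 0, 0]]

```text
clock: 13.78
tool_pos: [0.5603, -0.0601, 0.1021]
eef_rot: [0.997, 0.076, -0.002, -0.0]
contact_force: [1.7, -0.8, -13.9]
opening: 0.101
```

play_rows:
  deltas:
    - [[1, -0.002, 0, -0.005, 0, 0, 0], [1, -0.003, 0, -0.01, 0, 0, 0], [1, -0.003, 0, -0.01, 0, 0, 0]]

```text
clock: 14.15
tool_pos: [0.5598, -0.0601, 0.1037]
eef_rot: [0.997, 0.077, -0.002, 0.0]
contact_force: [6.3, -1.3, -29.1]
opening: 0.101
```

```bash
python3 snap.py s9 scene; python3 -c "
from h import *
print(get_state()['contact_force'])
crop(cv2.imread('pics/s9.png')[:,:,::-1],230,150,390,250,5,'s9a.png')"
```

```text
[ 0.55980074 -0.06007451  0.10366715] 0.0022175740898946073
[  5.67493342  -0.24190244 -28.4097494 ]
```

View pics/s9a.png

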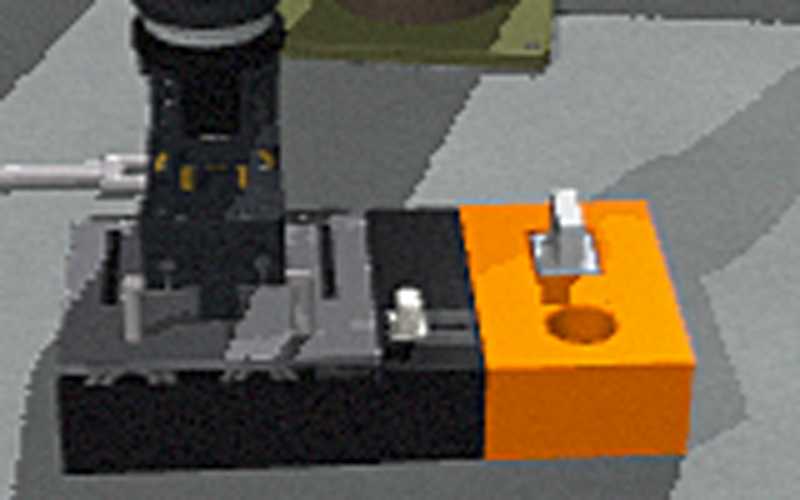

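The force climbs to 29 N and the handle stays about 5 mm up, so the cover is caught. I'll lower it, let go and go to the catch.

play_rows:
  deltas:
    - [[1, 0.004, 0, 0.012, 0, 0, 0], [1, 0.008, 0, 0.024, 0, 0, 0], [0, 0.008, 0, 0.024, 0, 0, 0], [-0.2, 0.008, 0, 0.024, 0, 0, 0], [-0.2, 0.008, 0, 0.024, 0, 0, 0]]

```text
clock: 14.82
tool_pos: [0.5625, -0.0596, 0.097]
eef_rot: [0.997, 0.077, -0.002, 0.0]
contact_force: [-0.4, 0.3, -0.2]
opening: 0.418
```

play_rows:
  deltas:
    - [[-0.2, 0, 0, -0.1, 0, 0, 0], [-0.2, 0, 0, -0.17, 0, 0, 0], [-0.2, 0, 0, -0.17, 0, 0, 0]]

```text
clock: 15.2
tool_pos: [0.5638, -0.0597, 0.1494]
eef_rot: [0.997, 0.077, 0.0, 0.0]
contact_force: [0.5, 0.6, -0.7]
opening: 0.604
```

Run:
```python
from h import *
import pickle
m,s=pickle.load(open("pics/w8.pkl","rb"))
print(unproj(m,[(295,36),(279,22),(318,22),(319,52),(277,52)],.081).round(4))
print(get_state()["opening"])
rel([.538,.0373,.13],down(.1512)); rel([.538,.0373,.083],down(.1512))
```

```text
[[0.5384 0.0375 0.081 ]
 [0.532  0.0415 0.081 ]
 [0.5461 0.0436 0.081 ]
 [0.548  0.0333 0.081 ]
 [0.5326 0.031  0.081 ]]
0.6036700753147638
[-0.0355, -0.3327, 0.0646] [0.0002, -0.0, 0.0007] rows>=1.6
[-0.0355, -0.3328, 0.2213] [0.0002, -0.0, 0.0007] rows>=1.9
```

play_rows:
  deltas:
    - [[-0.2, -0.035, -0.2, 0, 0, 0, 0], [-0.2, -0.035, -0.333, 0.03, 0, 0, 0], [-0.2, -0.035, -0.333, 0.15, 0, 0, 0], [-0.2, -0.035, -0.333, 0.21, 0, 0, 0], [-0.2, -0.035, -0.333, 0.21, 0, 0, 0]]

```text
clock: 15.82
tool_pos: [0.5367, 0.0374, 0.0845]
eef_rot: [0.997, 0.077, -0.002, 0.0]
contact_force: [0.3, 0.5, 0.1]
opening: 0.597
```

play_rows:
  deltas:
    - [[0.9, 0, 0, 0, 0, 0, 0], [0.9, 0, 0, 0, 0, 0, 0], [0.9, 0, 0, 0, 0, 0, 0], [0.9, 0, 0, 0, 0, 0, 0], [0.9, 0, 0, 0, 0, 0, 0]]
  force: 15

```text
clock: 16.45
tool_pos: [0.5368, 0.0374, 0.085]
eef_rot: [0.997, 0.077, -0.002, 0.0]
contact_force: [-0.7, 0.1, 3.4]
opening: 0.198
```

play_rows:
  deltas:
    - [[0.9, 0, -0.02, 0, 0, 0, 0], [0.9, 0, -0.04, 0, 0, 0, 0], [0.9, 0, -0.06, 0, 0, 0, 0], [0.9, 0, -0.077, 0, 0, 0, 0], [0.9, 0, -0.077, 0, 0, 0, 0]]

```text
clock: 17.08
tool_pos: [0.5335, 0.059, 0.085]
eef_rot: [0.997, 0.076, -0.001, 0.001]
contact_force: [1.4, -4.9, 0.2]
opening: 0.2
```

Run:
```python
from h import *
s=get_state(); d=s["tool_pos"]-np.array([.5368,.0374,.085]); print(d, s["contact_force"], "along kit y", d[:2]@[-np.sin(.1512),np.cos(.1512)])
```

```text
[-3.27202639e-03  2.16416641e-02  1.72417623e-05] [ 1.38366713 -4.91419688  0.20418379] along kit y 0.021887602727249912
```

play_rows:
  deltas:
    - [[0.9, 0, -0.01, 0, 0, 0, 0], [0.9, 0, -0.01, 0, 0, 0, 0], [0.9, 0, -0.01, 0, 0, 0, 0]]

```text
clock: 17.45
tool_pos: [0.5335, 0.0592, 0.085]
eef_rot: [0.997, 0.075, -0.001, 0.003]
contact_force: [1.8, -7.4, 0.1]
opening: 0.2
```

play_rows:
  deltas:
    - [[-0.2, 0, 0, 0, 0, 0, 0], [-0.2, 0, 0, 0, 0, 0, 0], [-0.2, 0, 0, 0, 0, 0, 0], [-0.2, 0, 0, -0.1, 0, 0, 0], [-0.2, 0, 0, -0.22, 0, 0, 0]]

```text
clock: 18.08
tool_pos: [0.533, 0.0601, 0.1512]
eef_rot: [0.997, 0.075, -0.002, 0.003]
contact_force: [0.5, -0.1, 0.5]
opening: 0.6
```

```bash
python3 snap.py w10 wrist
python3 - <<'E'
from h import *
print(get_state()["opening"])
rel([.5625,-.06,.15],down(.1512)); rel([.5625,-.06,.097],down(.1512))
E
```

```text
[0.5329611  0.060148   0.15118178] 0.6496237142547108
0.6036710990110515
[0.0289, 0.4097, 0.0208] [0.0018, -0.0009, -0.0002] rows>=2.0
[0.0284, 0.4087, 0.1974] [0.0018, -0.0009, -0.0002] rows>=2.2
```

View pics/w10.png

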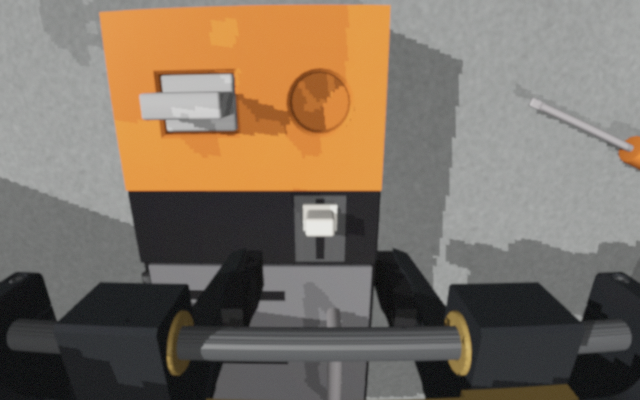

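The thumb piece at (320,218) is now at the tray end of its slot, and the adapter still looks flush. Next I'll take the handle.

play_rows:
  deltas:
    - [[-0.2, 0.0285, 0.2, 0, 0.0018, -0.0009, 0], [-0.2, 0.0285, 0.409, 0.02, 0.0018, -0.0009, 0], [-0.2, 0.0285, 0.409, 0.1, 0.0018, -0.0009, 0], [-0.2, 0.0285, 0.409, 0.19, 0.0018, -0.0009, 0], [-0.2, 0.0285, 0.409, 0.19, 0.0018, -0.0009, 0]]

```text
clock: 18.75
tool_pos: [0.5611, -0.0595, 0.0977]
eef_rot: [0.997, 0.075, -0.002, -0.001]
contact_force: [0.1, 0.9, 0.3]
opening: 0.598
```

play_rows:
  deltas:
    - [[1, 0, 0, 0, 0, 0, 0], [1, 0, 0, 0, 0, 0, 0], [1, 0, 0, 0, 0, 0, 0], [1, 0, 0, 0, 0, 0, 0], [1, 0, 0, 0, 0, 0, 0]]
  force: 30

```text
clock: 19.38
tool_pos: [0.5617, -0.0594, 0.098]
eef_rot: [0.997, 0.075, -0.001, -0.001]
contact_force: [1.3, 0.3, 0.9]
opening: 0.104
```

play_rows:
  deltas:
    - [[1, 0, 0, 0, 0, 0, 0], [1, 0, 0, 0, 0, 0, 0]]

```text
clock: 19.62
tool_pos: [0.5618, -0.0594, 0.098]
eef_rot: [0.997, 0.075, -0.001, -0.001]
contact_force: [-0.0, 0.6, 0.1]
opening: 0.1
```

```bash
cat > arc.py <<'E'
from h import *
def tcp(th,f=.5,off=.006):
    ph=f*th; return np.array([.133*np.cos(th)-.038*np.sin(th)-off*np.sin(ph), .133*np.sin(th)+.038*np.cos(th)+off*np.cos(ph)]),ph
a,_=tcp(0)
for d in (6,12,18,24,30,36,42,45,47):
    p,ph=tcp(np.radians(d)); dx,dz=(p-a)/.3
    print(d,"x %.4f z %.4f ry %.4f"%(dx,-dz,ph/np.pi))
E
python3 arc.py
```

```text
6 x -0.0167 z -0.0456 ry 0.0167
12 x -0.0381 z -0.0893 ry 0.0333
18 x -0.0640 z -0.1306 ry 0.0500
24 x -0.0940 z -0.1689 ry 0.0667
30 x -0.1279 z -0.2040 ry 0.0833
36 x -0.1653 z -0.2354 ry 0.1000
42 x -0.2058 z -0.2628 ry 0.1167
45 x -0.2271 z -0.2749 ry 0.1250
47 x -0.2416 z -0.2823 ry 0.1306
```

play_rows:
  deltas:
    - [[1, -0.0167, 0, -0.0456, 0, 0.0167, 0], [1, -0.0381, 0, -0.0893, 0, 0.0333, 0], [1, -0.064, 0, -0.1306, 0, 0.05, 0]]

```text
clock: 20.0
tool_pos: [0.5429, -0.0622, 0.1373]
eef_rot: [0.994, 0.075, 0.078, -0.007]
contact_force: [0.6, 0.8, -3.7]
opening: 0.105
```

```bash
cat > where.py <<'E'
from h import *
from scipy.optimize import minimize_scalar
s=get_state(); c,q=np.cos(.1512),np.sin(.1512)
Rm=R.from_quat(s["eef_rot"]).as_matrix(); bar=s["tool_pos"]+.006*Rm[:,2]
d=bar[:2]-[.496,.0108]; kx=c*d[0]+q*d[1]+.078; ky=-q*d[0]+c*d[1]; kz=bar[2]-.054
print("tool",s["tool_pos"].round(4),"F",s["contact_force"].round(1),"bar kit rel hinge",round(kx,4),round(ky,4),round(kz,4),"r",np.hypot(kx,kz),"theta",np.degrees(np.arctan2(kz,kx)-np.arctan2(.038,.133)),"tilt",np.degrees(np.arccos(-Rm[2,2])),"op",s["opening"])
E
python3 where.py
```

```text
tool [ 0.5429 -0.0622  0.1373] F [ 0.6  0.8 -3.7] bar kit rel hinge 0.1143 -0.0792 0.0774 r 0.1380189462519954 theta 18.16958507052398 tilt 8.97718171650506 op 0.10451518813572988
```

```bash
cat > arc2.py <<'E'
from h import *
c,q=np.cos(.1512),np.sin(.1512); s=get_state()
def go(d,f=.5,off=.006):
    th=np.radians(d); ph=f*th
    kx=-.078+.133*np.cos(th)-.038*np.sin(th)-off*np.sin(ph); kz=.054+.133*np.sin(th)+.038*np.cos(th)+off*np.cos(ph); ky=-.0792
    rel([.496+c*kx-q*ky,.0108+q*kx+c*ky,kz],down(.1512)*R.from_rotvec([0,ph,0]),s)
import sys
for d in sys.argv[1:]: go(float(d))
E
python3 arc2.py 18 24 30 36 42 46
```

```text
[0.0015, -0.0001, 0.0008] [-0.0004, 0.0001, -0.0] rows>=0.0
[-0.0222, -0.0002, -0.0418] [-0.0004, 0.0168, -0.0] rows>=0.3
[-0.0502, -0.0002, -0.0817] [-0.0004, 0.0335, -0.0001] rows>=0.6
[-0.0822, -0.0003, -0.1186] [-0.0004, 0.0501, -0.0001] rows>=0.8
[-0.118, -0.0003, -0.1519] [-0.0004, 0.0668, -0.0001] rows>=1.1
[-0.1437, -0.0004, -0.172] [-0.0004, 0.0779, -0.0001] rows>=1.3
```

play_rows:
  deltas:
    - [[1, -0.0222, 0, -0.0418, 0, 0.0168, 0], [1, -0.0502, 0, -0.0817, 0, 0.0335, 0], [1, -0.0822, 0, -0.1186, 0, 0.05, 0], [1, -0.118, 0, -0.1519, 0, 0.0668, 0], [1, -0.142, 0, -0.1705, 0, 0.077, 0]]

```text
clock: 20.62
tool_pos: [0.4827, -0.0724, 0.1965]
eef_rot: [0.986, 0.079, 0.145, -0.034]
contact_force: [-28.3, 6.5, -63.3]
opening: 0.099
```

play_rows:
  deltas:
    - [[1, 0, 0, 0, 0, 0, 0], [1, 0, 0, 0, 0, 0, 0]]

```text
clock: 20.88
tool_pos: [0.4841, -0.0737, 0.1973]
eef_rot: [0.986, 0.078, 0.147, -0.032]
contact_force: [3.2, -1.9, 3.7]
opening: 0.095
```

```bash
python3 where.py; python3 snap.py s11 scene;python3 snap.py w11 wrist;python3 snap.py t11 top; python3 -c "
from h import *
crop(cv2.imread('pics/s11.png')[:,:,::-1],230,130,390,250,5,'s11a.png')"
```

```text
tool [ 0.4841 -0.0737  0.1973] F [ 3.2 -1.9  3.7] bar kit rel hinge 0.0552 -0.0815 0.1376 r 0.14828563557327248 theta 52.17944068907262 tilt 17.274242038279745 op 0.09546528031531583
[ 0.48408405 -0.07374113  0.19733812] 0.006995211012865446
[ 0.48418621 -0.07378398  0.19728059] 0.004428074787089066
[ 0.48424375 -0.073696    0.19724563] 0.002644407070540381
```

View pics/s11a.png

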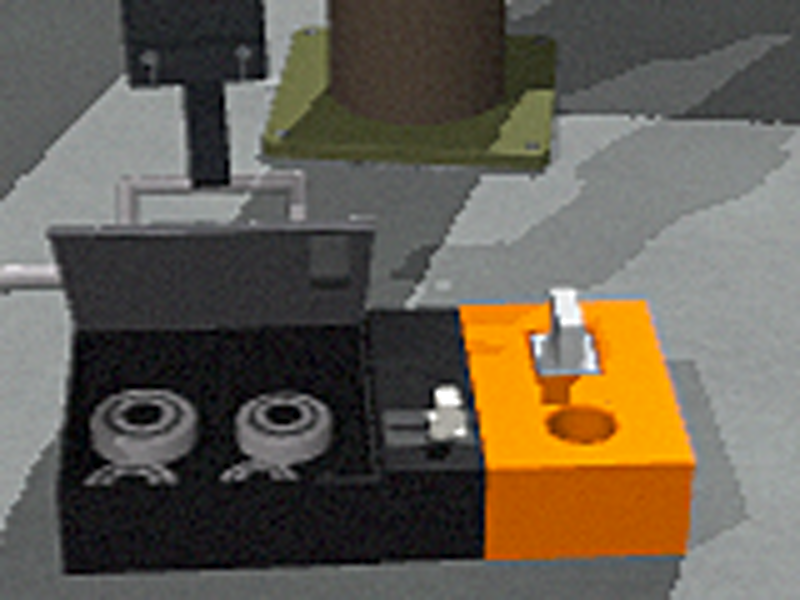

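View pics/w11.png

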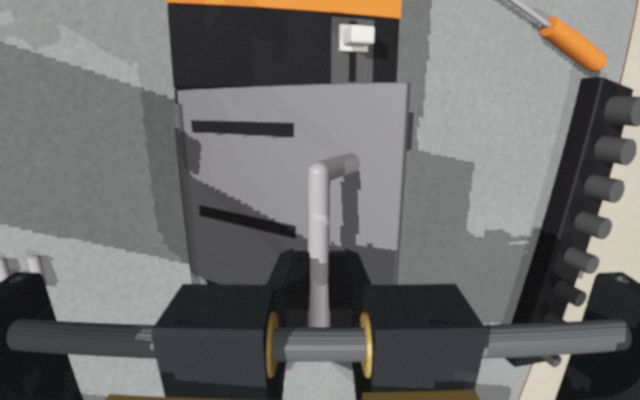

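View pics/t11.png

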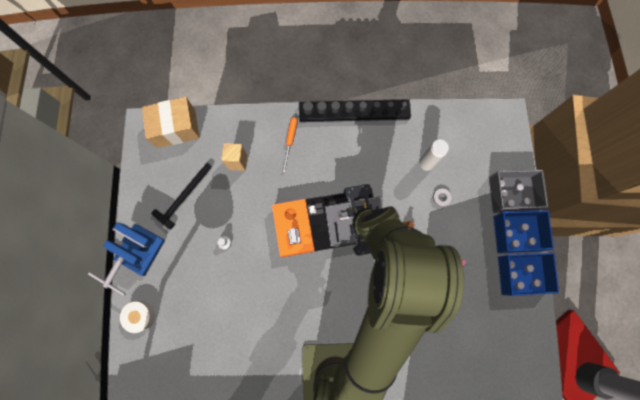

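Run:
```python
from h import *
s=get_state(); print(s["q"].round(3), s["contact_force"],s["moment"])
import pickle
m,_=pickle.load(open("pics/w11.pkl","rb"))
Rm=R.from_quat(s["eef_rot"]).as_matrix(); print(Rm.round(3))
c,q=np.cos(.1512),np.sin(.1512)
for off in (.006,.010,.012,.014,.016,.018):
    bar=s["tool_pos"]+off*Rm[:,2]; d=bar[:2]-[.496,.0108]; kx=c*d[0]+q*d[1]+.078; kz=bar[2]-.054
    print(off,np.hypot(kx,kz),np.degrees(np.arctan2(kz,kx)-np.arctan2(.038,.133)))
# predict image of bar ends for thetas
for th in (42,45,48,51,54):
    t=np.radians(th); kx=-.078+.133*np.cos(t)-.038*np.sin(t); kz=.054+.133*np.sin(t)+.038*np.cos(t)
    k=lambda y,x=kx,z=kz:[.496+c*x-q*y,.0108+q*x+c*y,z]
    e=.161; ex=-.078+e*np.cos(t)-.006*np.sin(t); ez=.054+e*np.sin(t)+.006*np.cos(t)
    print(th,proj(m,[k(-.035),k(-.125),k(.005,ex,ez)]).round(1).tolist(),proj(vision.camera_model("scene"),[k(.005,ex,ez),k(-.165,ex,ez),k(-.035),k(-.125)]).round(1).tolist())
```

```text
[ 0.222  0.573 -0.134  2.265 -0.995  0.057  1.266] [ 3.12366304 -3.05468795  4.79742627] [-0.71411632 -0.4555518  -0.24416564]
[[ 0.945  0.164  0.284]
 [ 0.145 -0.986  0.086]
 [ 0.294 -0.041 -0.955]]
0.006 0.14824075982078255 52.0957872197736
0.01 0.14515935172558217 51.10182400858329
0.012 0.143635555668192 50.58892719045553
0.014 0.14212351591576672 50.065074314479375
0.016 0.14062361169390436 49.530000983534734
0.018 0.13913623547029974 48.98343918540906
42 [[340.8, 168.3], [337.5, 333.8], [419.6, 81.3]] [[305.8, 178.8], [239.4, 180.5], [289.7, 169.8], [255.5, 170.6]]
45 [[330.6, 170.5], [328.8, 340.2], [415.5, 80.2]] [[305.6, 175.7], [239.4, 177.3], [289.6, 167.5], [255.5, 168.3]]
48 [[319.2, 172.7], [318.9, 346.6], [410.0, 79.0]] [[305.5, 172.6], [239.4, 174.2], [289.6, 165.2], [255.6, 166.0]]
51 [[306.3, 174.9], [308.1, 353.0], [403.1, 77.8]] [[305.3, 169.6], [239.4, 171.2], [289.5, 163.1], [255.6, 163.9]]
54 [[292.1, 177.1], [296.2, 359.2], [394.4, 76.5]] [[305.2, 166.7], [239.4, 168.3], [289.4, 161.1], [255.6, 161.9]]
```

```bash
cat > arc3.py <<'E'
from h import *
import sys
c,q=np.cos(.1512),np.sin(.1512); s=get_state()
def go(d,phd,off,ky=-.081):
    th=np.radians(d); ph=np.radians(phd)
    kx=-.078+.133*np.cos(th)-.038*np.sin(th)-off*np.sin(ph); kz=.054+.133*np.sin(th)+.038*np.cos(th)+off*np.cos(ph)
    print(d,phd,end=" "); rel([.496+c*kx-q*ky,.0108+q*kx+c*ky,kz],down(.1512)*R.from_rotvec([0,ph,0]),s)
for a in sys.argv[1:]: go(*[float(x) for x in a.split(",")])
E
python3 arc3.py 48.5,17,.018 42,14,.018 35,11,.018 28,8,.018 21,5,.018 14,2,.018
```

```text
48.5 17.0 [0.0012, -0.0024, 0.0047] [-0.0136, -0.0006, 0.0003] rows>=0.2
42.0 14.0 [0.0407, -0.0007, 0.0423] [-0.0136, -0.0172, 0.0006] rows>=0.4
35.0 11.0 [0.078, 0.0012, 0.0872] [-0.0135, -0.0339, 0.001] rows>=0.6
28.0 8.0 [0.1095, 0.0033, 0.1362] [-0.0135, -0.0505, 0.0013] rows>=0.9
21.0 5.0 [0.1349, 0.0056, 0.1884] [-0.0135, -0.0672, 0.0017] rows>=1.2
14.0 2.0 [0.1538, 0.0079, 0.2431] [-0.0135, -0.0839, 0.002] rows>=1.4
```

play_rows:
  deltas:
    - [[1, 0.0407, -0.001, 0.04, -0.0136, -0.0172, 0], [1, 0.078, 0.001, 0.085, -0.0135, -0.0339, 0.001], [1, 0.1095, 0.003, 0.134, -0.0135, -0.0505, 0.001], [1, 0.135, 0.005, 0.187, -0.0135, -0.0672, 0.0015], [1, 0.154, 0.008, 0.242, -0.0135, -0.0839, 0.002]]

```text
clock: 21.65
tool_pos: [0.55, -0.0632, 0.1411]
eef_rot: [0.997, 0.076, 0.017, -0.0]
contact_force: [3.0, -0.4, 0.7]
opening: 0.074
```

```bash
python3 where.py; python3 snap.py s12 scene; python3 snap.py w12 wrist; python3 -c "
from h import *
print(get_state()['q'].round(2))
crop(cv2.imread('pics/s12.png')[:,:,::-1],230,150,390,250,4,'s12a.png')"; python3 arc3.py 14,2,.018 7,1,.018 0,0,.018 0,0,.006
```

```text
tool [ 0.55   -0.0632  0.1411] F [ 3.  -0.4  0.7] bar kit rel hinge 0.1204 -0.0813 0.0811 r 0.14521436969474075 theta 18.016762972935314 tilt 1.9611392785874675 op 0.07414055138213077
[ 0.54999368 -0.06316486  0.1411198 ] 0.6219799910587908
[ 0.55119438 -0.06283855  0.13905194] 0.08027116383716006
[-0.26  0.83  0.51  1.93 -0.78  0.55  0.95]
14.0 2.0 [-0.0057, -0.0006, -0.0046] [0.001, 0.0003, 0.0008] rows>=0.0
7.0 1.0 [0.0187, -0.0007, 0.0466] [0.001, -0.0053, 0.0008] rows>=0.2
0.0 0.0 [0.0367, -0.0008, 0.1003] [0.001, -0.0108, 0.0008] rows>=0.5
0.0 0.0 [0.0353, -0.0009, 0.1403] [0.001, -0.0108, 0.0008] rows>=0.7
```

View pics/s12a.png

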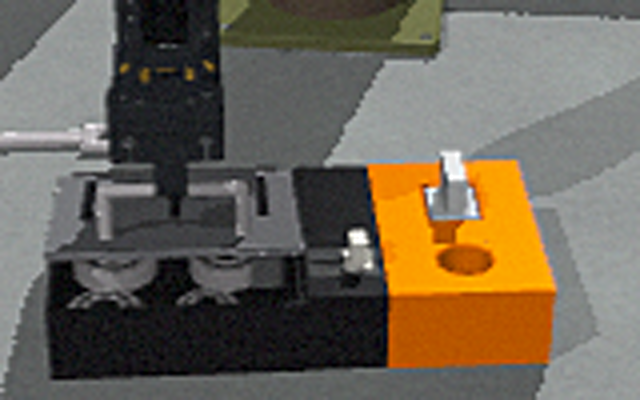

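View pics/w12.png

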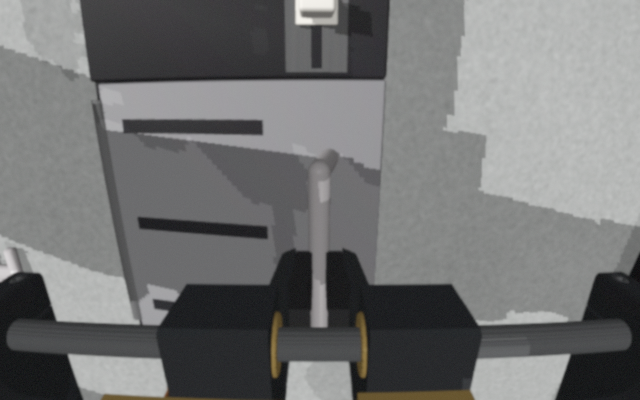

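play_rows:
  deltas:
    - [[1, 0.0187, 0, 0.0466, 0, -0.0053, 0], [1, 0.0367, 0, 0.1, 0, -0.0108, 0], [1, 0.0367, 0, 0.1, 0, -0.0108, 0], [0, 0.0367, 0, 0.1, 0, -0.0108, 0], [-0.2, 0.0367, 0, 0.1, 0, -0.0108, 0]]

```text
clock: 22.38
tool_pos: [0.5534, -0.0624, 0.1146]
eef_rot: [0.997, 0.075, -0.007, -0.002]
contact_force: [-32.1, 2.5, 64.9]
opening: 0.208
```

```bash
python3 snap.py w13 wrist; python3 where.py;  python3 -c "
from h import *
print(get_state()['q'].round(2))
rel([.562,-.06,.0965],down(.1512))"
```

```text
[ 0.55335767 -0.06235506  0.11462071] 0.04755733824338232
tool [ 0.5515 -0.0626  0.1146] F [-35.2   2.4  68.7] bar kit rel hinge 0.1217 -0.0809 0.0546 r 0.1334183601369307 theta 8.206001619253424 tilt 0.9827859911400753 op 0.25196939854878825
[-0.26  0.89  0.52  1.9  -0.77  0.58  0.93]
[0.0368, -0.0031, 0.0597] [-0.0018, 0.0051, -0.0007] rows>=0.3
```

View pics/w13.png

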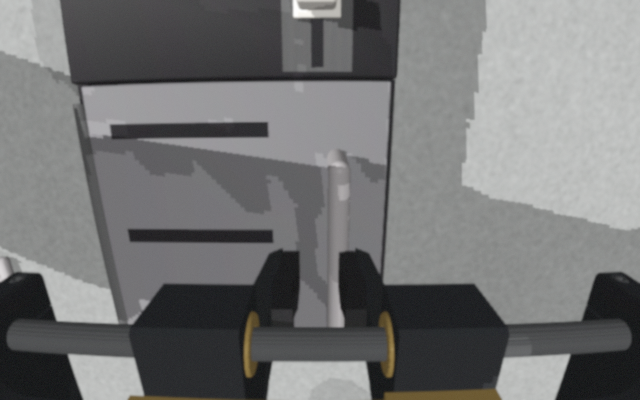

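play_rows:
  deltas:
    - [[-0.2, 0, 0, -0.05, 0, 0, 0], [-0.2, 0, 0, -0.1, 0, 0, 0], [-0.2, 0, 0, -0.1, 0, 0, 0], [-0.2, 0, 0, -0.1, 0, 0, 0]]

```text
clock: 22.92
tool_pos: [0.552, -0.062, 0.1438]
eef_rot: [0.997, 0.075, -0.009, -0.003]
contact_force: [0.3, 0.4, -1.3]
opening: 0.598
```

```bash
python3 snap.py w14 wrist; python3 snap.py s14 scene; python3 where.py;  python3 -c "
from h import *
print(get_state()['q'].round(2))
crop(cv2.imread('pics/s14.png')[:,:,::-1],230,150,390,250,4,'s14a.png')
rel([.5625,-.06,.0975],down(.1512))"
```

```text
[ 0.55202947 -0.06203696  0.14375032] 0.00633829368730561
[ 0.55187901 -0.06214272  0.14363978] 0.002645549445356033
tool [ 0.5518 -0.0623  0.1437] F [ 0.1  0.7 -0.2] bar kit rel hinge 0.1221 -0.0806 0.0837 r 0.14800737021172364 theta 18.478256611920006 tilt 1.0620557788593 op 0.598310775551474
[-0.28  0.85  0.56  1.88 -0.73  0.65  0.89]
[0.039, -0.0012, 0.1532] [-0.002, 0.0056, -0.0004] rows>=0.8
```

View pics/w14.png

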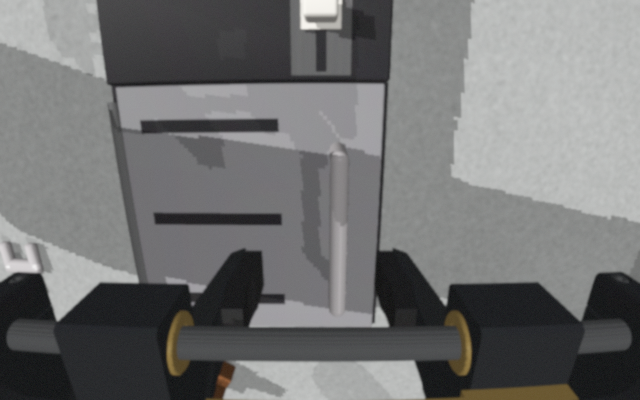

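View pics/s14a.png

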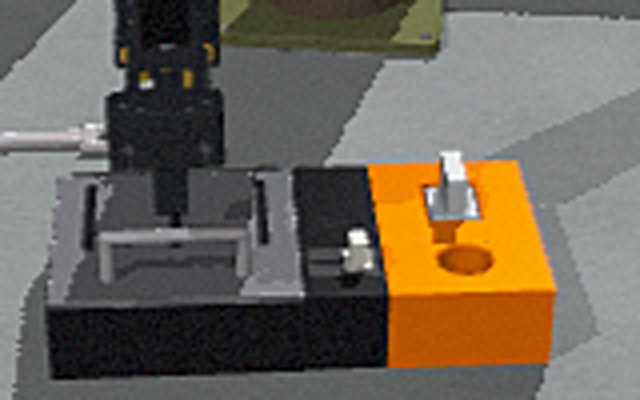

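play_rows:
  deltas:
    - [[-0.2, 0.039, 0, 0, -0.002, 0.0056, 0], [-0.2, 0.039, 0, 0.05, -0.002, 0.0056, 0], [-0.2, 0.039, 0, 0.12, -0.002, 0.0056, 0], [-0.2, 0.039, 0, 0.153, -0.002, 0.0056, 0], [-0.2, 0.039, 0, 0.153, -0.002, 0.0056, 0]]

```text
clock: 23.65
tool_pos: [0.5619, -0.0603, 0.0966]
eef_rot: [0.997, 0.075, -0.001, -0.0]
contact_force: [-0.6, -0.2, 0.8]
opening: 0.597
```

play_rows:
  deltas:
    - [[1, 0, 0, 0, 0, 0, 0], [1, 0, 0, 0, 0, 0, 0], [1, 0, 0, 0, 0, 0, 0], [1, 0, 0, 0, 0, 0, 0], [1, 0, 0, 0, 0, 0, 0]]
  force: 40

```text
clock: 24.28
tool_pos: [0.5619, -0.0603, 0.0967]
eef_rot: [0.997, 0.075, -0.001, -0.0]
contact_force: [-1.2, 0.1, 1.3]
opening: 0.098
```

play_rows:
  deltas:
    - [[1, 0, 0, 0, 0, 0, 0], [1, 0, 0, 0, 0, 0, 0]]

```text
clock: 24.52
tool_pos: [0.5619, -0.0603, 0.0967]
eef_rot: [0.997, 0.075, -0.001, -0.0]
contact_force: [0.2, -0.1, -0.2]
opening: 0.095
```

```bash
python3 where.py;  python3 -c "
from h import *
print(get_state()['q'].round(2))"; python3 arc3.py 0,0,.006,-.0805 5,0,.006,-.0805 10,0,.006,-.0805 15,0,.006,-.0805
```

```text
tool [ 0.5619 -0.0603  0.0967] F [ 0.2 -0.1 -0.2] bar kit rel hinge 0.1324 -0.0802 0.0367 r 0.1373936398545959 theta -0.44187709937783953 tilt 0.1034371714780432 op 0.09466184945904346
[-0.25  0.92  0.49  1.89 -0.8   0.55  0.94]
0.0 0.0 [0.002, 0.0008, -0.0043] [-0.0002, 0.0005, -0.0005] rows>=0.0
5.0 0.0 [-0.0108, 0.0008, -0.0424] [-0.0002, 0.0005, -0.0005] rows>=0.2
10.0 0.0 [-0.0269, 0.0008, -0.0793] [-0.0002, 0.0005, -0.0005] rows>=0.4
15.0 0.0 [-0.0461, 0.0008, -0.1146] [-0.0002, 0.0005, -0.0005] rows>=0.6
```

play_rows:
  deltas:
    - [[1, -0.0128, 0, -0.038, 0, 0, 0], [1, -0.0289, 0, -0.075, 0, 0, 0], [1, -0.048, 0, -0.11, 0, 0, 0], [1, -0.048, 0, -0.11, 0, 0, 0]]

```text
clock: 25.02
tool_pos: [0.5476, -0.0625, 0.1308]
eef_rot: [0.997, 0.075, -0.0, -0.0]
contact_force: [1.8, 0.2, -2.7]
opening: 0.098
```

```bash
sed -i 's/+.006\*Rm/+.0047*Rm/' where.py; python3 where.py;  python3 -c "
from h import *
print(get_state()['q'].round(2))"; python3 arc3.py 15,0,.0047,-.0802 20,0,.0047,-.0802 25,0,.0047,-.0802 30,0,.0047,-.0802
```

```text
tool [ 0.5476 -0.0625  0.1308] F [ 1.8  0.2 -2.7] bar kit rel hinge 0.118 -0.0802 0.0721 r 0.1382858090714738 theta 15.501106853359587 tilt 0.044697955115187565 op 0.0977784066285771
[-0.27  0.86  0.53  1.92 -0.77  0.58  0.93]
15.0 0.0 [0.0022, -0.0, 0.0034] [-0.0002, 0.0002, -0.0006] rows>=0.0
20.0 0.0 [-0.02, -0.0, -0.0302] [-0.0002, 0.0002, -0.0006] rows>=0.2
25.0 0.0 [-0.045, 0.0, -0.0617] [-0.0002, 0.0002, -0.0006] rows>=0.4
30.0 0.0 [-0.0727, 0.0001, -0.0908] [-0.0002, 0.0002, -0.0006] rows>=0.6
```

play_rows:
  deltas:
    - [[1, -0.02, 0, -0.0302, 0, 0, 0], [1, -0.045, 0, -0.0617, 0, 0, 0], [1, -0.0727, 0, -0.0908, 0, 0, 0], [1, -0.0727, 0, -0.0908, 0, 0, 0]]

```text
clock: 25.52
tool_pos: [0.5264, -0.0658, 0.1593]
eef_rot: [0.997, 0.074, 0.001, -0.0]
contact_force: [4.2, 1.0, -0.7]
opening: 0.1
```

```bash
python3 where.py;  python3 -c "
from h import *
print(get_state()['q'].round(2))"; python3 arc3.py 30,0,.0047,-.0802 35,0,.0047,-.0802 40,0,.0047,-.0802 45,0,.0047,-.0802
```

```text
tool [ 0.5264 -0.0658  0.1593] F [ 4.2  1.  -0.7] bar kit rel hinge 0.0965 -0.0802 0.1006 r 0.1393803355917861 theta 30.242939035469764 tilt 0.09955204008179495 op 0.10033635500994481
[-0.28  0.79  0.56  1.96 -0.74  0.59  0.93]
30.0 0.0 [-0.001, -0.0002, 0.0039] [-0.0002, -0.0005, -0.0007] rows>=0.0
35.0 0.0 [-0.0311, -0.0001, -0.0228] [-0.0002, -0.0005, -0.0007] rows>=0.2
40.0 0.0 [-0.0633, -0.0001, -0.0468] [-0.0002, -0.0005, -0.0007] rows>=0.4
45.0 0.0 [-0.0976, 0.0, -0.0679] [-0.0002, -0.0005, -0.0007] rows>=0.6
```

play_rows:
  deltas:
    - [[1, -0.0311, 0, -0.0228, 0, 0, 0], [1, -0.0633, 0, -0.0468, 0, 0, 0], [1, -0.0976, 0, -0.0679, 0, 0, 0], [1, -0.0976, 0, -0.0679, 0, 0, 0], [1, -0.0976, 0, -0.0679, 0, 0, 0]]

```text
clock: 26.15
tool_pos: [0.5, -0.0698, 0.1807]
eef_rot: [0.997, 0.075, 0.004, -0.0]
contact_force: [5.9, 2.1, 4.8]
opening: 0.097
```

```bash
python3 where.py; python3 snap.py s15 scene; python3 snap.py w15 wrist; python3 snap.py t15 top
python3 - <<'E'
from h import *
import pickle
print(get_state()['q'].round(2))
crop(cv2.imread('pics/s15.png')[:,:,::-1],230,130,390,250,5,'s15a.png')
m,_=pickle.load(open("pics/w15.pkl","rb")); c,q=np.cos(.1512),np.sin(.1512)
for th in (40,43,45,47,50):
    t=np.radians(th); kx=-.078+.133*np.cos(t)-.038*np.sin(t); kz=.054+.133*np.sin(t)+.038*np.cos(t)
    k=lambda y,x=kx,z=kz:[.496+c*x-q*y,.0108+q*x+c*y,z]
    e=.161; ex=-.078+e*np.cos(t)-.006*np.sin(t)*0; ez=.054+e*np.sin(t)+.006*np.cos(t)
    print(th,proj(m,[k(-.035),k(.005,ex,ez)]).round(1).tolist(),proj(vision.camera_model("scene"),[k(.005,ex,ez),k(-.165,ex,ez),k(-.035),k(-.125)]).round(1).tolist())
E
```

```text
tool [ 0.5    -0.0698  0.1807] F [5.9 2.1 4.8] bar kit rel hinge 0.0698 -0.0803 0.122 r 0.1406190850003098 theta 44.272255211410794 tilt 0.40858984250580344 op 0.09690336632153701
[ 0.5000016  -0.06981776  0.18074579] 0.005063811879603791
[ 0.50006688 -0.06981326  0.18070372] 0.0007105472592302383
[ 0.50010931 -0.06980471  0.18066629] 0.000673392432128342
[-0.29  0.73  0.57  2.03 -0.73  0.58  0.94]
40 [[333.2, 179.8], [448.3, 78.5]] [[305.9, 181.6], [239.3, 183.4], [289.8, 171.4], [255.6, 172.2]]
43 [[318.3, 182.3], [439.8, 77.9]] [[305.8, 178.5], [239.3, 180.2], [289.7, 169.0], [255.5, 169.8]]
45 [[307.6, 184.0], [433.0, 77.5]] [[305.7, 176.4], [239.3, 178.1], [289.6, 167.5], [255.5, 168.3]]
47 [[296.4, 185.6], [425.3, 77.0]] [[305.6, 174.4], [239.2, 176.1], [289.6, 166.0], [255.6, 166.8]]
50 [[278.5, 187.9], [411.9, 76.3]] [[305.5, 171.4], [239.2, 173.1], [289.5, 163.8], [255.6, 164.6]]
```

View pics/s15a.png

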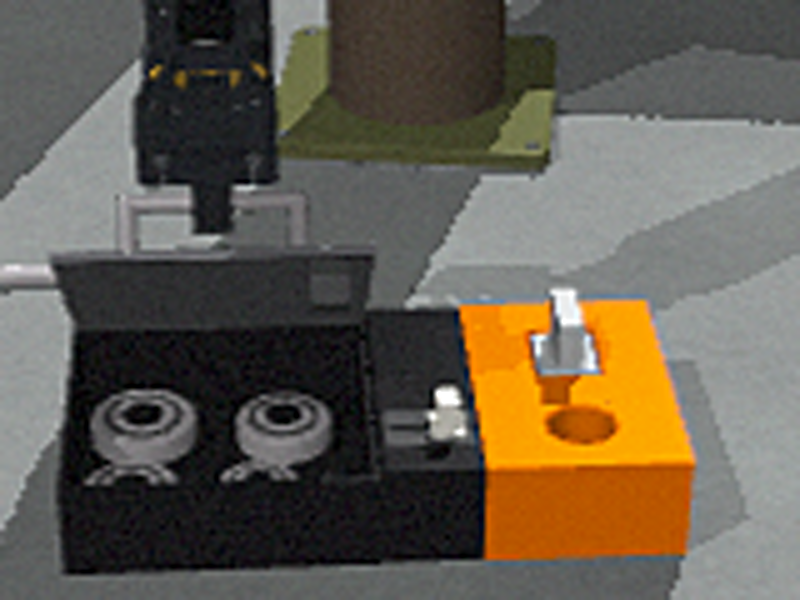

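View pics/w15.png

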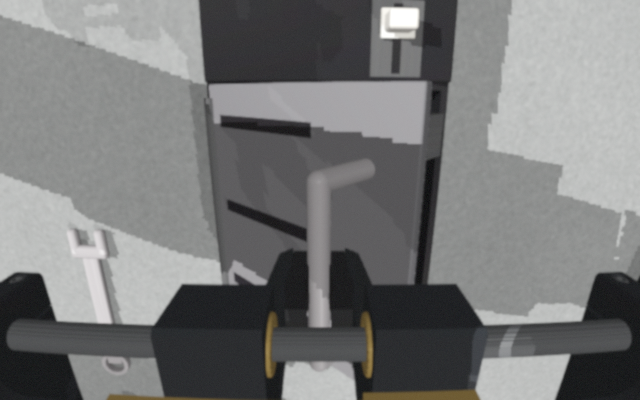

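View pics/t15.png

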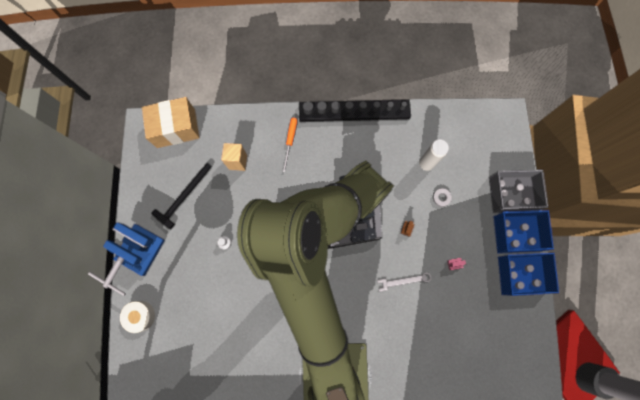

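play_rows:
  deltas:
    - [[1, -0.01, 0, -0.004, 0, 0, 0], [1, -0.02, 0, -0.007, 0, 0, 0], [1, -0.02, 0, -0.007, 0, 0, 0], [1, -0.02, 0, -0.007, 0, 0, 0]]

```text
clock: 26.8
tool_pos: [0.4956, -0.0705, 0.1834]
eef_rot: [0.997, 0.075, 0.005, -0.0]
contact_force: [5.8, 1.7, 3.4]
opening: 0.095
```

```bash
python3 where.py; python3 snap.py s16 scene; python3 snap.py w16 wrist
python3 - <<'E'
from h import *
import pickle
print(get_state()['q'].round(2))
crop(cv2.imread('pics/s16.png')[:,:,::-1],230,155,310,215,9,'s16a.png')
m,_=pickle.load(open("pics/w16.pkl","rb")); c,q=np.cos(.1512),np.sin(.1512)
ms=vision.camera_model("scene")
for th in (40,43,45,47,50):
    t=np.radians(th); kx=-.078+.133*np.cos(t)-.038*np.sin(t); kz=.054+.133*np.sin(t)+.038*np.cos(t)
    k=lambda y,x=kx,z=kz:[.496+c*x-q*y,.0108+q*x+c*y,z]
    E=lambda h:(-.078+.161*np.cos(t)-h*np.sin(t),.054+.161*np.sin(t)+h*np.cos(t))
    v=proj(ms,[k(.005,*E(.006)),k(-.165,*E(.006)),k(.005,*E(0)),k(-.035),k(-.125)])
    print(th,proj(m,[k(-.035)]).round(1).tolist(),((v-[230-.4,155-.4])*9).round(0).tolist())
E
```

```text
tool [ 0.4956 -0.0705  0.1834] F [5.8 1.7 3.4] bar kit rel hinge 0.0654 -0.0803 0.1247 r 0.14083018573627895 theta 46.3799769409068 tilt 0.5886492422684766 op 0.09490403977900375
[ 0.49559755 -0.07047368  0.18341888] 0.0006654857369205982
[ 0.49559347 -0.07049183  0.18340613] 0.0013411134809043785
[-0.29  0.72  0.57  2.04 -0.73  0.57  0.95]
40 [[343.7, 178.1]] [[686.0, 237.0], [88.0, 252.0], [687.0, 257.0], [542.0, 151.0], [234.0, 159.0]]
43 [[329.4, 180.5]] [[685.0, 208.0], [88.0, 223.0], [686.0, 228.0], [541.0, 130.0], [234.0, 137.0]]
45 [[319.1, 182.1]] [[684.0, 189.0], [88.0, 205.0], [685.0, 210.0], [540.0, 116.0], [234.0, 123.0]]
47 [[308.3, 183.7]] [[683.0, 171.0], [88.0, 186.0], [684.0, 191.0], [540.0, 102.0], [234.0, 110.0]]
50 [[291.1, 185.9]] [[682.0, 144.0], [88.0, 159.0], [683.0, 163.0], [539.0, 83.0], [234.0, 90.0]]
```

View pics/s16a.png

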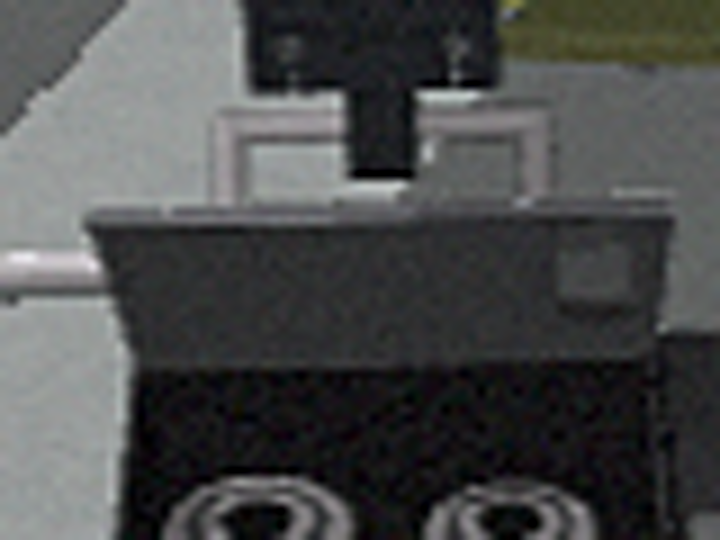

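View pics/w16.png

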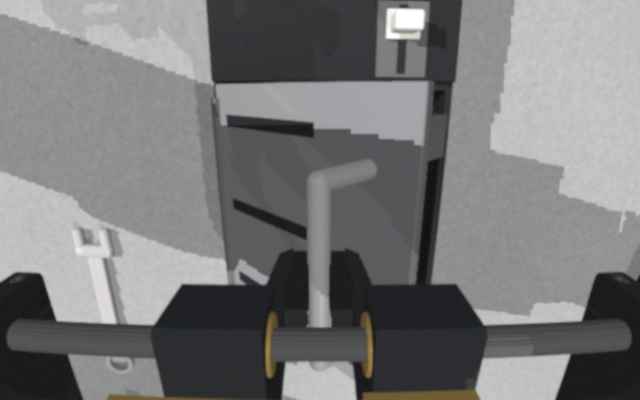

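play_rows:
  deltas:
    - [[1, 0, 0, 0, 0, 0, 0], [1, 0, 0, 0, 0, 0, 0], [1, 0, 0, 0, 0, 0, 0], [1, 0, 0, 0, 0, 0, 0], [1, 0, 0, 0, 0, 0, 0]]

```text
clock: 27.52
tool_pos: [0.4957, -0.0705, 0.1834]
eef_rot: [0.997, 0.075, 0.005, -0.0]
contact_force: [4.3, 1.3, 1.0]
opening: 0.099
```

```bash
python3 where.py; python3 snap.py s17 scene
python3 - <<'E'
import cv2
from h import crop
a=cv2.imread("pics/s16.png");b=cv2.imread("pics/s17.png"); print(cv2.absdiff(a,b)[155:260,230:390].mean())
crop(b[:,:,::-1],150,130,450,300,2.6,"s17a.png")
E
```

```text
tool [ 0.4957 -0.0705  0.1834] F [4.3 1.3 1. ] bar kit rel hinge 0.0655 -0.0803 0.1247 r 0.1408666448394848 theta 46.35793752275853 tilt 0.5949794366220906 op 0.09898376995786075
[ 0.49566214 -0.07047008  0.18342599] 0.0014633288255187624
3.521686507936508
```

View pics/s17a.png

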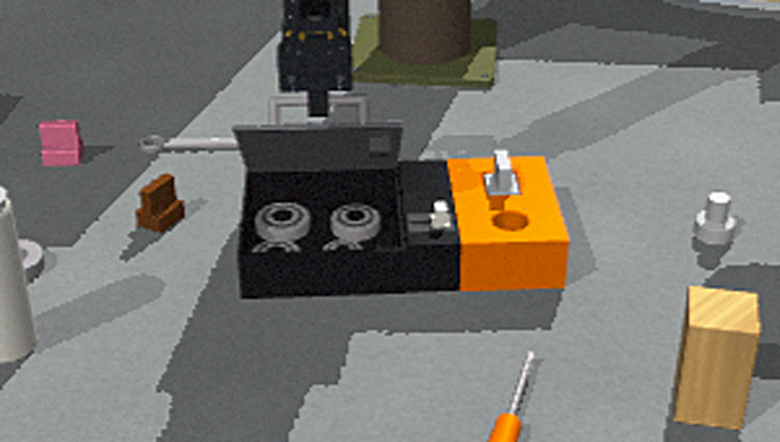

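The arm holds the cover steady at about 45°, the adapter is seated and the other things look undisturbed, so I'm handing in.

```bash
python3 -c "
from plant import r
print(r.finish_job())"
```

```text
the job is handed in; nothing more can be done
None
```

I handed the job in at about 27.6 s with the adapter seated and the arm holding the cover open at about 45°.

- **Adapter:** I put it in the rectangular nest and pressed it down with about 53 N. It stopped at the flush height and looks flush in the later pictures.
- **Tug and catch:** I tugged the handle before touching the catch. The cover stopped after about 5 mm and the force rose to 29 N, so it was caught. I then slid the catch 22 mm to its stop, and the cover swung free.
- **First lift went wrong:** I tilted the tool too far and two wrist joints nearly reached their limits. The bar slipped to the fingertips, with about 70 N at the wrist. I lowered the cover, but near the end the bar slipped off. A fingertip then pressed on the bar with up to about 77 N at the wrist before I backed off. That is under the 120 N limit. I think only the fingers touched, not the gripper's body, but I could not measure that directly.
- **Second lift:** I gripped the handle again with the tool upright and raised the cover without trouble.

**Last checks:**
- **Angle:** it reads about 45° in both the wrist and scene pictures. The arm position alone suggests 46°, and the difference fits the bar having slipped 2 mm in the fingers.
- **Hold:** it was steady for 0.6 s, with forces of about 5 N.
- **Other things:** those in view look unmoved by eye in the final scene and top pictures; I did not measure them.

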